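Load a profile in the jig and clamp it with the deep-socket T-key

TASK

Set the white profile on the jig's bed between the blue fence and the open jaw, lengthways along the fence with its end up against the end stop, and let go of it. Then take the orange T-key out of its holder, lower it down the jig's slanted barrel onto the square stem, turn it clockwise as far as it goes so that the jaw holds the profile tight, and put the key back standing in its own tube of the holder. Drop nothing and leave the other things on the bench where they are.

Things in the scene. Friction and masses are not known exactly. Their poses are not given: they have to be found in the camera images.
- profile: White rectangular aluminium profile, 160 long (its y axis) x 30 wide (x) x 50 high (z), about 120 g, lying loose on the cork mat with its 50 mm height upright; its ends are alike. Origin at the centre of its underside. Grip it near its top for the jig: fence and jaw stand 14 mm above the bed there.
- jig: Clamping jig screwed to the bench. Origin on the bench under the foot of the slanted barrel; x points to the fence, y along the fence to the end stop, z up. Base plate x -65..125, y -110..110, 12 thick. Bed surface at z = 20. Blue fence: face at x = 85, top z = 34, y -90..90. Steel end stop: face at y = 80, top z = 48, x 39..93. Grey housing x -36..20, y -37..37, top z = 40.
- jaw_nose: Jaw's rubber-faced nose, 60 wide along the fence, 13 high, top z = 34.5 in the jig's frame. Origin at the lower edge of the middle of the face that meets the profile; jig axes. The face is at jig x = 44.5 with the screw at 0 (40.5 mm from the fence) and moves 11.2 mm per rad of the screw to the fence. The nose is sprung (6 N/mm): the clamp ends at about 11 N.
- bed_home (a point): Point on the bed where the centre of the profile's underside is when it is fully home and clamped: 70 along x from the jig's origin, 0 along y, 20 above the bench. Axes are the jig's: x towards the fence (its face 15 away), y towards the end stop (its face 80 away).
- clamp_screw (a joint): Angle of the square stem in the barrel, rad: 0 fully open, 1.1 the stop, clamped; the jaw meets the profile at about 0.94. It grows as the stem turns clockwise seen from above, looking down the barrel. It needs about 0.3 N m and stays where it is left. It starts between 0 and 0.25.
- stem_top (a point): Tip of the brass square stem, on the barrel's axis, 88 mm below the barrel's mouth. z points up along the axis; x and y are square to the stem's flats and turn with it. Stem 12 mm square for 16 mm above its foot, then bevelled over 10 mm to a 5 mm square tip. At screw angle 0 the flats lie along the x and y of barrel_mouth.
- barrel_mouth (a point): Centre of the upper rim of the steel guide barrel, 134 above the bench. z points up out of the barrel along its axis, which leans 30 degrees from vertical away from the fence (to the jig's -x); y is the jig's y. Bore 32 mm in diameter, flared to about 42 at the rim; outside 42, rim 53.
- key: Orange T-key, 260 g, standing in the holder. Origin at the centre of its socket's open mouth (lower end), z up the shank, x along the handle. Socket 14 square inside (flats along x, y), 24 deep, 25 across outside; shank 12 thick; handle 96 (x) x 18 (y), flat-sided, z = 135..165. Home on the stem: origin 24 below stem_top; about 10 degrees of play each way, more out of line it rests on the tip.
- holder_mouth (a point): Centre of the upper rim of the holder's first tube (the key's), 66 above the bench. Tube bore 31 mm, flared to about 42 at the rim, floor 58 below the rim (8 above the bench); upright. A second like tube stands 85 mm away along this point's x and holds the red nut driver.
- mat: Cork mat fixed on the bench, 220 (x) x 250 (y) x 4 thick; origin at the centre of its underside. The profile lies on it.
- offcut: Bare aluminium offcut 90 x 30 x 30 lying on the mat, loose; leave alone. Origin at the centre of its underside.
- nut_driver: Red-handled nut driver, 155 tall, handle 27 in diameter, standing in the holder's second tube; leave alone. Origin at its lower end.
- spray_can: Spray can, 52 in diameter, 170 tall, loose; leave alone. Origin at the centre of its underside.
- tape_roll: Roll of tape lying flat, 92 in diameter, 50 high, loose; leave alone. Origin at the centre of its underside.
- cutter: Yellow safety cutter, 145 x 22 x 16, lying loose at the front; leave alone. Origin near the middle of its underside.
- end_cap: Black plastic end cap, 34 x 54 x 14, lying loose in front of the jig, under the barrel; leave alone. Origin at the centre of its underside.
- marker: White and blue marker, 125 x 16 x 16, lying loose at the front; leave alone. Origin near the middle of its underside.
Mind the look-alikes: they are no part of the job. There is more than one size of the key; the one meant has the size given above.

How it is judged:
On the way, in this order (a step that is already met when the one before it is completed fails the run):
1. the profile lies flat on the bed between jaw and fence, against the end stop (gap under 5 mm), and is let go (x of profile in the frame of jig between 0.058 and 0.074 m and y of profile in the frame of jig between -0.005 and 0.003 m and z of profile in the frame of jig between 0.018 and 0.0225 m and angle between profile's own z axis and vertical below 0.06 rad and angle between the y axis of profile and the y axis of jig, either way round below 0.12 rad and contact force between the fingers and profile below 0.05 N), for 0.2 s.
2. the key's socket is on the square stem at the bottom of the barrel (z of key in the frame of stem_top below -0.014 m and distance between key and stem_top below 0.03 m and value of joint clamp_screw below 0.8 rad), for 0.1 s.
3. the stem is turned with the key to its stop and the jaw presses on the profile (z of key in the frame of stem_top below -0.014 m and distance between key and stem_top below 0.03 m and value of joint clamp_screw above 1 rad and contact force between jaw_nose and profile above 3 N), for 0.1 s.
At the end, for the whole second after the job is handed in: Profile flat on the bed along the fence (0.04 rad), under 5 mm from the end stop, pressed to the fence by the jaw (screw above 1.0 rad, over 3 N); key at rest in its own holder tube, within 6 mm of its floor, 8 mm of its axis, 0.25 rad of upright; nothing held (x of profile in the frame of jig between 0.066 and 0.073 m and y of profile in the frame of jig between -0.005 and 0.003 m and z of profile in the frame of jig between 0.018 and 0.0225 m and angle between profile's own z axis and vertical below 0.06 rad and value of joint clamp_screw above 1 rad and contact force between jaw_nose and profile above 3 N and angle between the y axis of profile and the y axis of jig, either way round below 0.04 rad and horizontal distance between key and holder_mouth below 0.008 m and height (world z) of key below 0.014 m and angle between key's own z axis and vertical below 0.25 rad and linear speed of key below 0.02 m/s and contact force between the fingers and anything else below 0.05 N); the robot touches nothing.
It fails at once if a bystander is moved by more than 25 mm (distance of any of spray_can, tape_roll, cutter, marker, offcut, nut_driver, end_cap from where it was at the start of the episode above 0.025 m).
It fails at once if the profile or the key is dropped (faster than 0.6 m/s while out of the fingers, a fall of about 20 mm) ((linear speed of profile above 0.6 m/s and contact force between the fingers and profile below 0.05 N) or (linear speed of key above 0.6 m/s and contact force between the fingers and key below 0.05 N)).
It also fails if it takes over 72 s, if anything falls off the work surface, if the arm or the gripper's body presses on something with over 40 N, if the wrist force passes 120 N, or if a joint passes its speed limit or range.

ROBOT

A 6-joint arm with a two-finger parallel gripper is mounted at the origin on the work surface. World frame = base frame: x ahead of the robot, y to its left, z up, the work surface at z = 0. Lengths are in m, angles in rad, forces in N, time in s.
With the tool pointing down it reaches from about 0.375 to 0.825 m from the base axis. Payload 5.5 kg.
Tool frame: the origin (TCP) lies on the centre line of the jaws, within the pads' length; the fingertips stand 25 mm ahead of it and the grasp point (between the pads) lies 6 mm ahead of it; z points along the fingers, y is the direction in which the jaws open and shut (so a half turn about z gives the same grasp; the last joint's range is limited). The gripper opens to 85 mm and grips with 20 to 120 N. Pads are 22 mm wide; open, the fingers measure 114 mm over their backs; the gripper's body (76 mm by 85 mm) begins 54 mm behind the grasp point. The pads swing forward as they close: fully open they stand 13 mm farther back than shut.
Start: joints at [-1.212, 0.314, -0.047, 1.21, 0, 1.571], TCP at [0.211, -0.562, 0.256] pointing down, gripper open.
Joint ranges: [-2.67, 2.67], [-0.69, 1.73], [-1.03, 1.25], [-2.08, 2.16], [-1.42, 1.45], [-3.14, 3.14]. Speed limits (rad/s): [2.39, 2.39, 3.01, 3.14, 3.14, 3.14].

INTERFACE

Orientations are given as a rotation vector (axis times angle).
In Python, from workcell import arm gives the robot as it stands. Calls block until the motion is done:
- arm.movep(position, orientation): joint-space move of the TCP to a pose.
- arm.move_straight(position, max_speed=0.15, rot=None, contact_N=None): straight line of the TCP; rot=None keeps the orientation; max_speed is the mean speed in m/s. With contact_N (N) it stops when the force on the tool has changed by that much, and returns True; else False.
- arm.move_joints(angles): joint-space move.
- arm.ungrasp() and arm.grasp(newtons=None): open the fingers fully, or close them until they stop; newtons is the grip in N (None keeps the last).
- arm.wait(seconds).
- arm.inverse_kinematics(position, orientation): joint angles nearest the present ones, or None.
- arm.camera(name): name is "side" or "top" or "wrist"; returns (picture, depth): 420x560x3 uint8, red, green, blue; 420x560 float32, m along the optical axis (not along the pixel's ray), 0 where there is no reading.
- arm.camera_info(name): a dict with "mtx" (3x3 intrinsics, pixels), "eye" and "attitude" of the camera in the world. Camera axes: x right, y down, z forward; pixel columns grow to the right and rows downward; lengths in m; the calibration is good to about 2 mm. A picture is of the moment at which its call begins: read the wrist's pose just before it. camera_info takes no time and is no camera call; for the wrist camera it gives the pose at the moment of the call.
A pose or a line that the arm cannot do raises arm.IKError and nothing moves.
- arm.finish_job(): hands the job in, once; it reports no verdict.
Readings, each from a call of its own:
- arm.get_time(): time.
- arm.get_joint_pos(): joint angles.
- arm.get_dq(): joint speeds.
- arm.get_joint_torque(): joint torques, N m.
- arm.get_ee_pos(): TCP position.
- arm.get_ee_rot(): TCP orientation.
- arm.get_wrist_force(): force on the tool from outside, world axes, zero at the start.
- arm.get_wrist_torque(): the same for the moment, N m.
- arm.get_grip_width(): finger opening in m.
Only numpy, scipy, OpenCV 4.12 (cv2) and the standard library are available. Lean on these libraries where they do the work, as an engineer would, in place of code of your own. Each camera call takes 0.05 s, during which the arm holds its last target.

## Working session

There is one attempt and no reset: what is moved stays moved. The work goes in short steps, each a Python script; the robot and the scene stay as the last script left them, time stands still between calls to the robot, and variables do not carry over. Pictures are saved under pics/ and viewed, and the job is handed in when it is done.

```bash
ls; mkdir -p pics
python3 - <<'E'
from workcell import arm
import cv2,numpy as np
print(arm.get_time())
for n in ["top","side","wrist"]:
    im,d=arm.camera(n); cv2.imwrite(f"pics/{n}0.png",im[:,:,::-1]); np.save(f"pics/{n}0.npy",d)
    i=arm.camera_info(n); print(n,i)
E
```

```text
pics
0.0
top {'mtx': array([[445.46285972,   0.        , 279.80788779],
       [  0.        , 445.46285972, 212.82987562],
       [  0.        ,   0.        ,   1.        ]]), 'eye': array([ 0.36813495, -0.01718813,  1.19534214]), 'attitude': array([-2.15007827,  2.11187142, -0.15682735])}
side {'mtx': array([[499.87705965,   0.        , 281.87315438],
       [  0.        , 499.87705965, 206.49906184],
       [  0.        ,   0.        ,   1.        ]]), 'eye': array([ 0.38643338, -0.85752273,  1.15776115]), 'attitude': array([-2.45049853,  0.21922641, -0.1024037 ])}
wrist {'mtx': array([[330.53950174,   0.        , 286.09863327],
       [  0.        , 330.53950174, 212.94619117],
       [  0.        ,   0.        ,   1.        ]]), 'eye': array([ 0.2779408 , -0.53687457,  0.37361647]), 'attitude': array([ 2.38211713, -1.65150551, -0.2399089 ])}
```

View pics/top0.png

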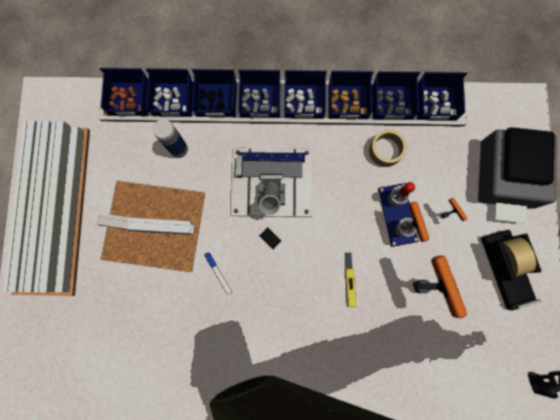

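View pics/side0.png

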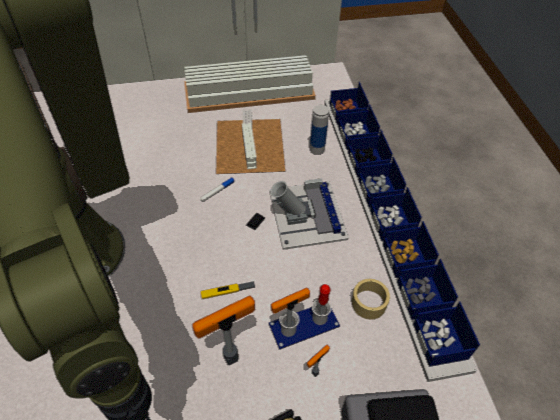

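View pics/wrist0.png

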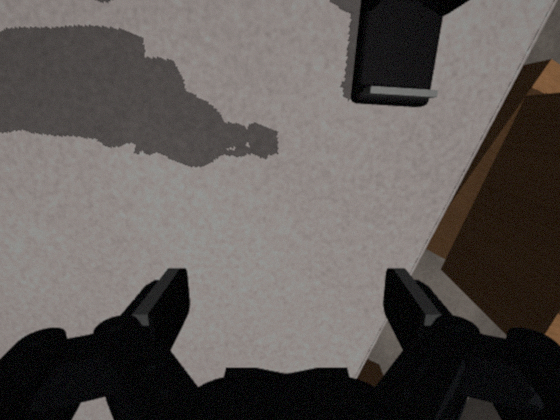

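The top view shows three orange T-keys: (419,222) standing in the blue holder, a large one at (450,287) and a small one at (456,209). The one in the holder fits the description; I'll check its size in crops. The white bar and perhaps the offcut are on the mat at about (147,225). The jig is at (270,185).

```bash
cat > h.py <<'E'
import numpy as np,cv2
from scipy.spatial.transform import Rotation as R
def deproj(u,v,z,info):
    K=info['mtx']; p=np.array([(u-K[0,2])*z/K[0,0],(v-K[1,2])*z/K[1,1],z])
    return R.from_rotvec(info['attitude']).apply(p)+info['eye']
def cloud(d,info):
    K=info['mtx']; v,u=np.mgrid[:d.shape[0],:d.shape[1]]
    P=np.stack([(u-K[0,2])*d/K[0,0],(v-K[1,2])*d/K[1,1],d],-1)
    P=P@R.from_rotvec(info['attitude']).as_matrix().T+info['eye']; P[d==0]=np.nan
    return P
def proj(p,info):
    q=R.from_rotvec(info['attitude']).inv().apply(np.asarray(p)-info['eye']); K=info['mtx']
    return np.array([q[...,0]/q[...,2]*K[0,0]+K[0,2],q[...,1]/q[...,2]*K[1,1]+K[1,2]]).T
def down(yaw,):  # tool z down, tool y axis direction at angle yaw in the world
    y=np.array([np.cos(yaw),np.sin(yaw),0]); z=np.array([0,0,-1.]); x=np.cross(y,z)
    return R.from_matrix(np.stack([x,y,z],1)).as_rotvec()
def frame(y,z):
    z=z/np.linalg.norm(z); y=y-z*(y@z); y/=np.linalg.norm(y)
    return R.from_matrix(np.stack([np.cross(y,z),y,z],1)).as_rotvec()
E
python3 - <<'E'
from workcell import arm
from h import *
for n,boxes in dict(top=[(90,170,220,280),(220,140,320,225),(370,170,480,325)],side=[(200,90,350,260),(180,270,350,390)]).items():
    im=cv2.imread(f"pics/{n}0.png")
    for k,(a,b,c,d) in enumerate(boxes):
        s=int(min(800/(c-a),600/(d-b)))
        cv2.imwrite(f"pics/{n}c{k}.png",cv2.resize(im[b:d,a:c],None,fx=s,fy=s,interpolation=cv2.INTER_CUBIC)); print(n,k,s)
i=arm.camera_info("top"); d=np.load("pics/top0.npy"); P=cloud(d,i)
for u,v in [(105,220),(120,222),(150,225),(190,228),(100,270),(419,222),(450,287),(456,209),(407,228),(400,190),(270,204),(270,158),(60,300)]: print((u,v),P[v,u].round(3))
E
```

```text
top 0 5
top 1 7
top 2 3
side 0 3
side 1 4
(105, 220) [0.53  0.466 0.029]
(120, 222) [0.525 0.425 0.029]
(150, 225) [0.516 0.338 0.05 ]
(190, 228) [0.513 0.239 0.024]
(100, 270) [ 0.399  0.481 -0.002]
(419, 222) [ 0.519 -0.324  0.169]
(450, 287) [ 0.371 -0.365  0.237]
(456, 209) [ 0.561 -0.434  0.108]
(407, 228) [ 0.517 -0.323  0.07 ]
(400, 190) [ 0.605 -0.296  0.116]
(270, 204) [0.571 0.026 0.084]
(270, 158) [0.707 0.03  0.03 ]
(60, 300) [0.318 0.579 0.001]
```

View pics/topc0.png

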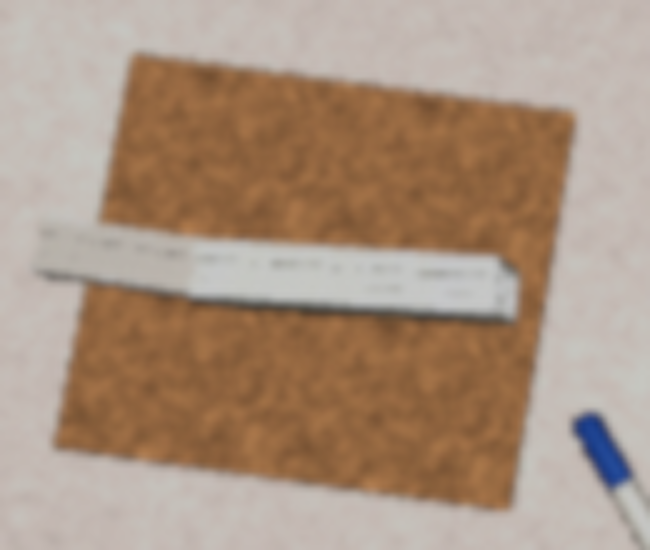

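View pics/topc1.png

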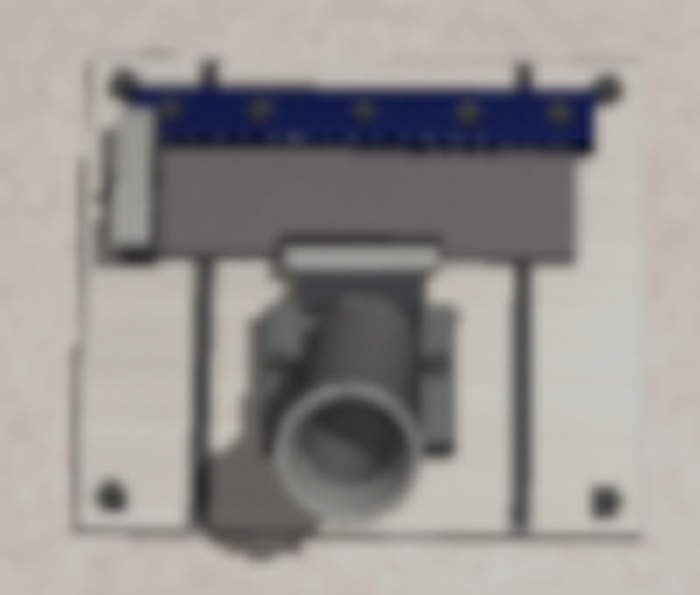

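View pics/topc2.png

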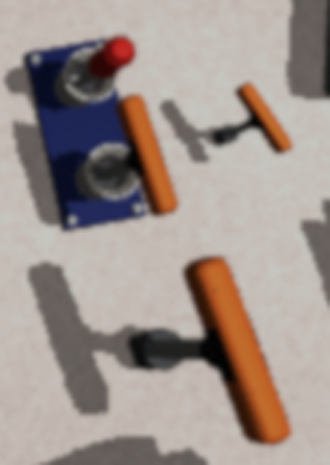

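View pics/sidec0.png

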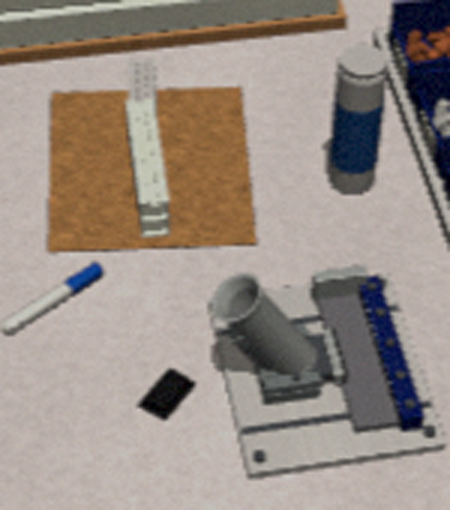

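View pics/sidec1.png

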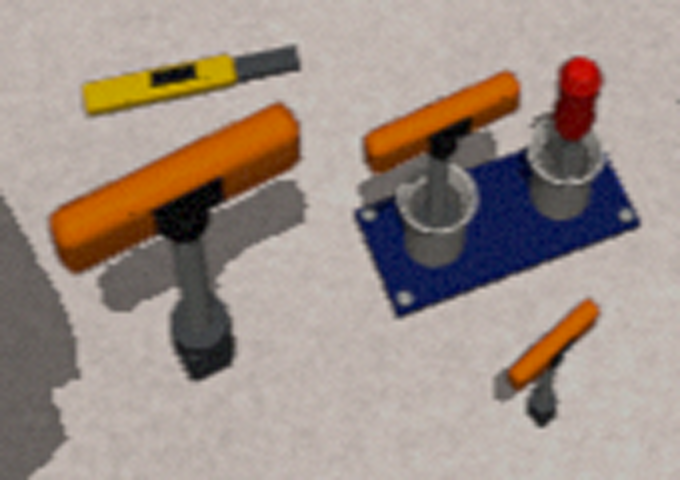

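Crops show: top crop 1 holds the jig with fence (blue) at world +x side, end stop on its left (+y), and the barrel leaning toward the robot. In crop 0 the brighter white 160 mm bar (top about z=0.05) is the profile, and the duller offcut (z about 0.03) touches its left end. In crop 2 the medium T-key stands in the holder's near tube. Next I want closer views from the wrist camera.

Run:
```python
from workcell import arm
from h import *
i=arm.camera_info("wrist"); T=R.from_rotvec(arm.get_ee_rot()); p=np.array(arm.get_ee_pos())
Rc=(T.inv()*R.from_rotvec(i['attitude'])); tc=T.inv().apply(i['eye']-p)
print("cam in tool",tc.round(4)); print(Rc.as_matrix().round(3)); print(T.as_matrix().round(3))
np.savez("pics/handeye.npz",R=Rc.as_matrix(),t=tc)
# candidates for views
def view(target,yaw,h):
    rot=R.from_rotvec(down(yaw)); f=rot.apply(Rc.as_matrix()[:,2]); 
    cam=np.array(target)-f*(h/-f[2]); return cam-rot.apply(tc),rot.as_rotvec()
for name,t,h in [("holder",(0.55,-0.31,0.1),0.32),("jig",(0.63,0.02,0.05),.35),("mat",(0.52,0.36,0.05),.35)]:
    for yaw in np.arange(-180,180,45):
        pos,rv=view(t,np.radians(yaw),h); q=arm.inverse_kinematics(pos,rv)
        print(name,yaw,pos.round(3),None if q is None else np.round(q,2))
```

```text
cam in tool [ 0.0717  0.0006 -0.118 ]
[[-0.001 -0.96  -0.282]
 [ 1.    -0.001 -0.001]
 [ 0.001 -0.282  0.96 ]]
[[ 0.936  0.351 -0.001]
 [ 0.351 -0.936  0.001]
 [-0.    -0.001 -1.   ]]
holder -180 [ 0.55  -0.332  0.302] [-0.54  0.39  0.16  1.34  0.   -2.11]
holder -135 [ 0.566 -0.326  0.302] [-0.52  0.41  0.19  1.35  0.   -2.88]
holder -90 [ 0.572 -0.31   0.302] [-0.5   0.4   0.18  1.35  0.    2.65]
holder -45 [ 0.566 -0.294  0.302] [-0.48  0.38  0.14  1.34  0.    1.88]
holder 0 [ 0.55  -0.288  0.302] [-0.48  0.34  0.09  1.32  0.    1.09]
holder 45 [ 0.534 -0.294  0.302] [-0.5   0.32  0.07  1.32  0.    0.28]
holder 90 [ 0.528 -0.31   0.302] [-0.53  0.33  0.07  1.32  0.   -0.53]
holder 135 [ 0.534 -0.326  0.302] [-0.55  0.35  0.11  1.33  0.   -1.33]
jig -180 [ 0.63  -0.011  0.282] [-0.02  0.36  0.08  1.29  0.   -1.59]
jig -135 [ 0.652 -0.002  0.282] [-0.    0.41  0.14  1.31  0.   -2.36]
jig -90 [0.661 0.02  0.282] [ 0.03  0.43  0.17  1.32  0.   -3.11]
jig -45 [0.652 0.042 0.282] [0.06 0.41 0.15 1.31 0.   2.42]
jig 0 [0.63  0.051 0.282] [0.08 0.37 0.09 1.29 0.   1.65]
jig 45 [0.608 0.042 0.282] [0.07 0.32 0.02 1.27 0.   0.85]
jig 90 [0.599 0.02  0.282] [ 0.03  0.3  -0.    1.27  0.    0.03]
jig 135 [ 0.608 -0.002  0.282] [-0.    0.32  0.02  1.27  0.   -0.79]
mat -180 [0.52  0.329 0.282] [ 0.56  0.34  0.04  1.28  0.   -1.01]
mat -135 [0.542 0.338 0.282] [ 0.56  0.38  0.11  1.3   0.   -1.8 ]
mat -90 [0.551 0.36  0.282] [ 0.58  0.42  0.16  1.31  0.   -2.56]
mat -45 [0.542 0.382 0.282] [0.61 0.43 0.18 1.32 0.   2.97]
mat 0 [0.52  0.391 0.282] [0.64 0.4  0.14 1.31 0.   2.22]
mat 45 [0.498 0.382 0.282] [0.65 0.36 0.07 1.29 0.   1.44]
mat 90 [0.489 0.36  0.282] [0.63 0.32 0.02 1.27 0.   0.63]
mat 135 [0.498 0.338 0.282] [ 0.6   0.31  0.01  1.27  0.   -0.19]
```

```bash
cat >> h.py <<'E'
HE=np.load("pics/handeye.npz")
def view(target,rot,h):
    f=rot.apply(HE["R"][:,2]); cam=np.array(target)-f*h
    return cam-rot.apply(HE["t"]),rot.as_rotvec()
def shot(arm,n,name):
    i=arm.camera_info(n); im,d=arm.camera(n); im=np.ascontiguousarray(im[:,:,::-1])
    cv2.imwrite(f"pics/{name}.png",im); np.savez(f"pics/{name}.npz",d=d,**i); return im,d,i
def load(name):
    z=np.load(f"pics/{name}.npz"); return cv2.imread(f"pics/{name}.png"),z["d"],dict(mtx=z["mtx"],eye=z["eye"],attitude=z["attitude"])
E
python3 - <<'E'
from workcell import arm
from h import *
r=R.from_rotvec(down(np.radians(90)))
tilt=R.from_euler('y',0)  
pos,rv=view((0.55,-0.31,0.1),r,0.33); arm.movep(pos,rv); arm.wait(0.15); shot(arm,"wrist","wh"); print(arm.get_time())
# camera axis along barrel: rotate about world y so fwd = (sin30,0,-cos30)
f=r.apply(HE["R"][:,2]); print(f)
a=np.radians(30)-np.arctan2(f[0],-f[2]); rt=R.from_euler('y',-a)*r; print(rt.apply(HE["R"][:,2]), rt.apply([0,0,1]))
pos,rv=view((0.62,0.02,0.08),rt,0.36); print(pos,arm.inverse_kinematics(pos,rv))
arm.movep(pos,rv); arm.wait(0.15); shot(arm,"wrist","wj"); print(arm.get_time())
pos,rv=view((0.52,0.36,0.05),r,0.36); arm.movep(pos,rv); arm.wait(0.15); shot(arm,"wrist","wm"); print(arm.get_time())
E
```

```text
2.175
[ 2.81526889e-01 -9.58226305e-04 -9.59552861e-01]
[ 0.49999977 -0.00095823 -0.86602501] [ 2.35967101e-01 -3.08148791e-33 -9.71761044e-01]
[0.53753344 0.01978783 0.29403764] [ 0.04249676 -0.00906129 -0.36975944  0.97209157 -0.01002499  0.04129808]
3.625
5.125
```

View pics/wh.png

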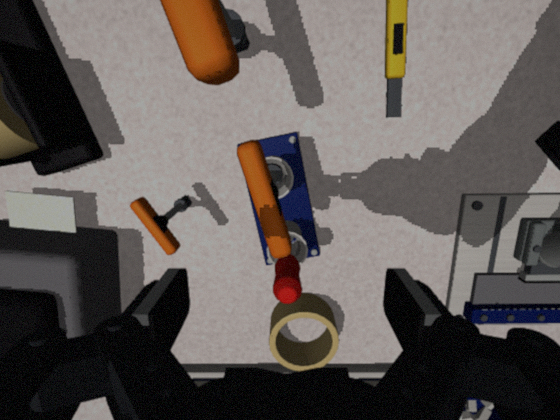

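View pics/wj.png

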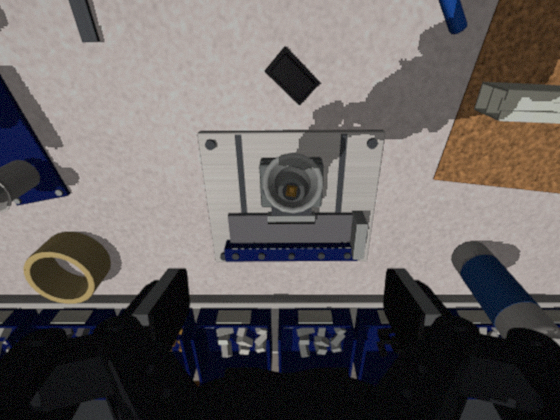

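View pics/wm.png

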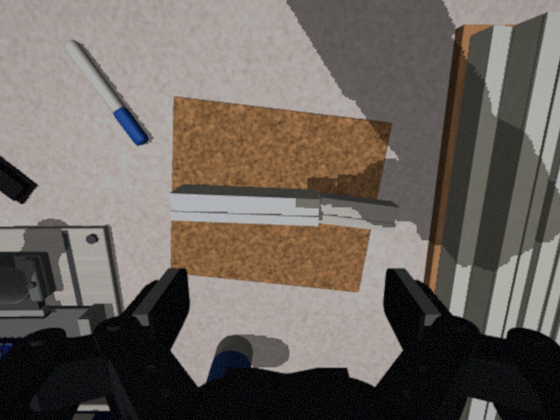

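Wrist views: in wh the key's handle runs (250,145)-(283,255) with its tube at (275,178). In wj the view goes straight down the barrel, with the brass stem at (291,190), fence at (288,253) and end stop at (361,238). In wm the profile's top lies at (172..320, 190..212) and the lower offcut adjoins it at (320..397, 205). Next I'll fit these in the depth cloud.

Run:
```python
from h import *
def rect(pts):
    (c,s,a)=cv2.minAreaRect((pts*1000).astype(np.float32)); return np.round(c,1),np.round(s,1),round(a,2)
def fit(P,lo,hi,box):
    m=(P[...,2]>lo)&(P[...,2]<hi)&(P[...,0]>box[0])&(P[...,0]<box[1])&(P[...,1]>box[2])&(P[...,1]<box[3]); return m
for nm in ["wm"]:
    im,d,i=load(nm); P=cloud(d,i)
    for l,h in [(.045,.062),(.026,.042)]:
        m=fit(P,l,h,(.4,.62,.2,.5)); print(nm,l,m.sum(),np.nanmedian(P[m],0).round(4),rect(P[m][:,:2]))
d=np.load("pics/top0.npy"); 
im,d,i=load("wj"); P=cloud(d,i)
box=(.5,.8,-.12,.15)
for n,l,h in [("bench",-.005,.005),("plate",.008,.0155),("bed",.0165,.0235),("fence",.030,.037),("stop",.044,.052)]:
    m=fit(P,l,h,box); print(n,m.sum(),np.nanmedian(P[m],0).round(4),rect(P[m][:,:2]))
im,d,i=load("wh"); P=cloud(d,i)
m=fit(P,.15,.185,(.4,.62,-.45,-.2)); print("handle",m.sum(),np.nanmedian(P[m],0).round(4),rect(P[m][:,:2]))
m=fit(P,.06,.072,(.4,.7,-.45,-.2)); print("rims",m.sum(),np.nanmedian(P[m],0).round(4),rect(P[m][:,:2]))
for nm,b,s in [("wj",(190,120,400,280),3),("wj",(255,150,330,225),8),("wh",(230,120,330,310),3),("wm",(160,170,410,240),3)]:
    im,_,_=load(nm); a,bb,c,dd=b; cv2.imwrite(f"pics/z_{nm}{s}.png",cv2.resize(im[bb:dd,a:c],None,fx=s,fy=s,interpolation=cv2.INTER_CUBIC))
```

```text
wm 0.045 4271 [0.5157 0.3135 0.0537] (array([515.6, 313.8]), array([159.9,  30.8]), 87.48)
wm 0.026 2554 [0.524  0.4306 0.0338] (array([515.1, 360.2]), array([253.7,  32. ]), 81.11)
bench 19414 [ 5.48e-01 -4.90e-03  1.00e-04] (array([650.,  15.]), array([300., 270.]), 0.01)
plate 11974 [0.5953 0.0159 0.0121] (array([620.3,  24.5]), array([240.6, 220.3]), 0.43)
bed 3437 [0.6807 0.022  0.02  ] (array([616.6,  24.2]), array([232.7, 200.8]), 0.03)
fence 2708 [0.7034 0.0255 0.034 ] (array([651.4,  28.6]), array([143.3, 188. ]), 0.1)
stop 501 [0.6741 0.11   0.048 ] (array([643.3,  73.7]), array([154.8,  46.5]), 45.07)
handle 3628 [ 0.526  -0.3244  0.1718] (array([ 543.9, -323.3]), array([142.4,  26.1]), 12.11)
rims 625 [ 0.5396 -0.31    0.0653] (array([ 579.5, -350.3]), array([125.3, 144.3]), 28.34)
```

View pics/z_wj3.png

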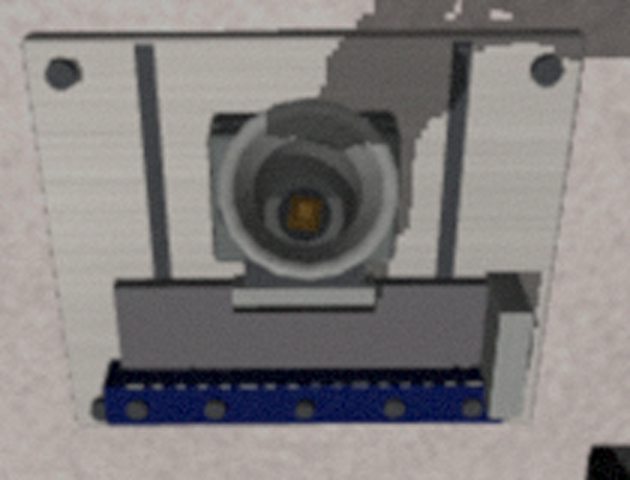

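View pics/z_wj8.png

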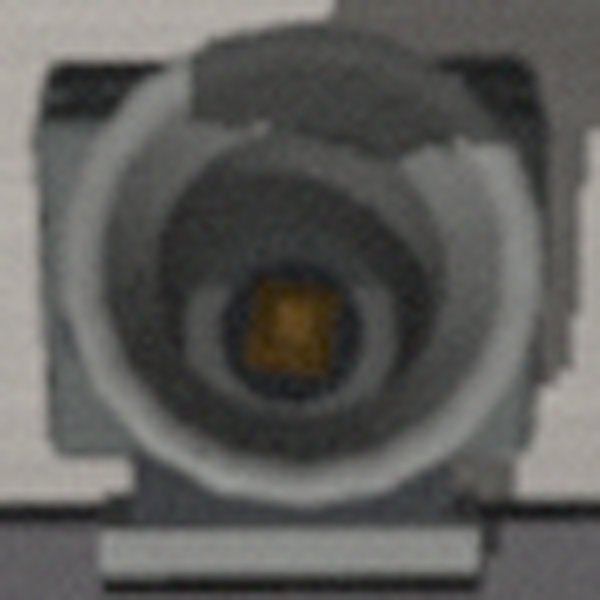

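View pics/z_wm3.png

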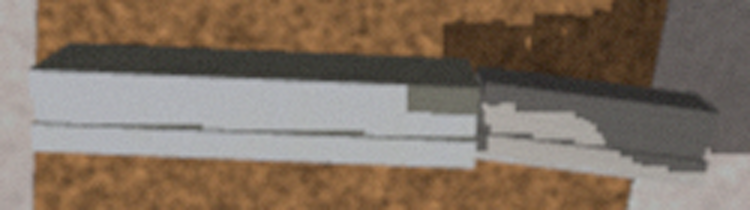

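View pics/z_wh3.png

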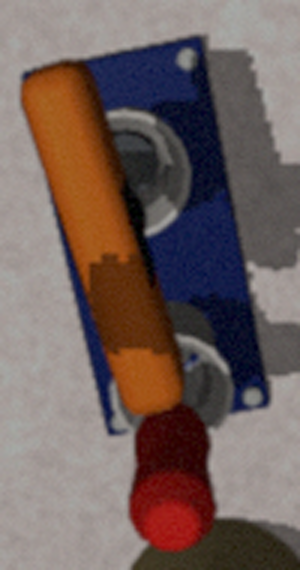

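Run:
```python
from h import *
im,d,i=load("wj"); P=cloud(d,i)
def comp(mask,seed):
    n,l=cv2.connectedComponents(mask.astype(np.uint8)); k=l[seed[1],seed[0]]; return (l==k)&mask if k else None
def rect(pts):
    (c,s,a)=cv2.minAreaRect((pts*1000).astype(np.float32)); return np.round(c,1),np.round(s,1),round(a,2)
Z=P[...,2]
for n,l,h,s in [("plate",.008,.0155,(220,180)),("bed",.0165,.0235,(250,228)),("fence",.0305,.037,(288,256)),("stop",.044,.052,(361,245)),("nose",.031,.038,(290,219))]:
    m=comp((Z>l)&(Z<h),s)
    if m is None: print(n,"none",P[s[1],s[0]]); continue
    print(n,m.sum(),np.median(P[m],0).round(4),rect(P[m][:,:2]))
# fence front edge per column
m=comp((Z>.0305)&(Z<.037),(288,256)); 
c=[(P[:,u][m[:,u]][:,1].mean(),P[:,u][m[:,u]][:,0].min(),P[:,u][m[:,u]][:,0].max()) for u in range(228,350) if m[:,u].sum()>4]
c=np.array(c); print("fence front fit",np.polyfit(c[:,0],c[:,1],1),np.polyfit(c[:,0],c[:,2],1))
# barrel rim: points z 0.11..0.14
m=(Z>.1)&(Z<.152)&(P[...,0]>.5)&(P[...,0]<.62)&(abs(P[...,1]-.025)<.05); Q=P[m]
ax=np.array([-.5,0,.866]); print("rim z range",Q[:,2].min(),Q[:,2].max(),m.sum())
# along-axis coordinate: rim plane
t=Q@ax; print("t max pct",np.percentile(t,[50,90,95,98,99.5]))
top=Q[t>np.percentile(t,95)-.003]; print(len(top),top.mean(0))
e1=np.array([.866,0,.5]); pts=np.stack([top@e1,top[:,1]],1); print("circle",cv2.minEnclosingCircle((pts*1000).astype(np.float32)))
# depth in stem
for u,v in [(291,190),(288,190),(295,190),(291,205),(272,190)]: print((u,v),P[v,u].round(4))
```

```text
plate 11741 [0.5966 0.0101 0.0121] (array([645.5,  24.7]), array([190.2, 220.3]), 0.41)
bed 3229 [0.6818 0.0233 0.0201] (array([679.4,  27. ]), array([ 47.2, 184.3]), 1.37)
fence 1795 [0.7092 0.0247 0.034 ] (array([688.5,  26.4]), array([ 69. , 183.5]), 0.1)
stop 428 [0.6783 0.1113 0.048 ] (array([681. , 111.6]), array([14.4, 54.7]), 89.89)
nose 629 [0.6529 0.0243 0.0341] (array([649.8,  25.1]), array([59.5, 25.6]), 89.1)
fence front fit [-0.00551375  0.70089729] [0.00203193 0.7213924 ]
rim z range 0.10003082173223765 0.14725143770946614 1964
t max pct [-0.16569742 -0.16329459 -0.16296295 -0.16258329 -0.1619867 ]
1014 [0.55925813 0.02400362 0.13350004]
circle ((551.2273559570312, 23.96238899230957), 25.76516342163086)
(291, 190) [0.6039 0.0237 0.0582]
(288, 190) [0.6058 0.0204 0.0541]
(295, 190) [0.606  0.0284 0.0538]
(291, 205) [0.5785 0.0225 0.1398]
(272, 190) [0.5672 0.0061 0.1332]
```

Run:
```python
from h import *
from scipy.optimize import least_squares
def rect(pts):
    (c,s,a)=cv2.minAreaRect((pts*1000).astype(np.float32)); return np.round(c,1),np.round(s,1),round(a,2)
def comp(mask,seed):
    n,l=cv2.connectedComponents(mask.astype(np.uint8)); k=l[seed[1],seed[0]]; print("k",k); return (l==k)&mask
im,d,i=load("wh"); P=cloud(d,i); Z=P[...,2]
hsv=cv2.cvtColor(im,cv2.COLOR_BGR2HSV)
m=comp((Z>.145)&(Z<.185)&(hsv[...,0]>4)&(hsv[...,0]<16)&(hsv[...,1]>140),(262,200)); Q=P[m]
print("handle",m.sum(),rect(Q[:,:2]),np.percentile(Q[:,2],[2,50,98])); T=Q[Q[:,2]>np.median(Q[:,2])-.003]
print("handle top",rect(T[:,:2]),T.mean(0)); A=np.c_[T[:,:2]-T[:,:2].mean(0),np.ones(len(T))]; print("plane",np.linalg.lstsq(A,T[:,2],rcond=None)[0])
u,s,v=np.linalg.svd(T-T.mean(0),full_matrices=False); print("axis",v[0],np.degrees(np.arctan2(v[0][1],v[0][0])))
m=(Z>.0635)&(Z<.068)&(P[...,0]>.45)&(P[...,0]<.68)&(P[...,1]>-.38)&(P[...,1]<-.24)
Q=P[m]; print("rim pts",len(Q),Q[:,:2].min(0),Q[:,:2].max(0))
for n,c0 in [("rim1",(.517,-.31)),("rim2",(.6,-.295))]:
    c0=np.array(c0); 
    for it in range(4):
        dd=np.linalg.norm(Q[:,:2]-c0,axis=1); S=Q[(dd>.018)&(dd<.029)]
        r=least_squares(lambda p:np.linalg.norm(S[:,:2]-p[:2],axis=1)-p[2],[*c0,.022],loss="soft_l1",f_scale=.001); c0=r.x[:2]
    a=np.degrees(np.arctan2(*(S[:,:2]-c0).T[::-1])); print(n,len(S),r.x.round(4),np.abs(r.fun).mean().round(4),np.histogram(a,12,(-180,180))[0])
# second from top camera
from workcell import arm
I=arm.camera_info("top"); D=np.load("pics/top0.npy"); P2=cloud(D,I)
for nm,PP in [("top",P2)]:
    m=(PP[...,2]>.062)&(PP[...,2]<.069)&(PP[...,0]>.45)&(PP[...,0]<.68)&(PP[...,1]>-.38)&(PP[...,1]<-.24); print(nm,m.sum(),PP[m].mean(0))
# blue plate of holder
m=(hsv[...,0]>110)&(hsv[...,0]<130)&(hsv[...,1]>120)&(P[...,0]<.66)&(Z<.02)&(Z>.003)&(P[...,1]<-.2); print("holder plate",m.sum(),np.median(P[m],0),rect(P[m][:,:2]))
# brass
im,d,i=load("wj"); hsv=cv2.cvtColor(im,cv2.COLOR_BGR2HSV); m=np.zeros(hsv.shape[:2],bool); m[180:205,275:305]=True
m&=(hsv[...,0]<30)&(hsv[...,1]>110); v,u=np.nonzero(m); print("brass",m.sum(),cv2.minAreaRect(np.c_[u,v].astype(np.float32)))
P=cloud(d,i); r=R.from_rotvec(i['attitude']).as_matrix(); print(r.round(3))
for u in range(278,306,3):
    col=P[205:236,u]; print(u,[(round(float(a[0])*1000),round(float(a[2])*1000)) for a in col[::2]])
```

```text
k 1
handle 2735 (array([ 520.3, -327.5]), array([93.9, 18.4]), 16.38) [0.16491284 0.17242197 0.17424036]
handle top (array([ 520.5, -327.5]), array([93.4, 16.8]), 16.66) [ 0.51829824 -0.32783568  0.17245222]
plane [ 0.00825867 -0.02232971  0.17245222]
axis [0.9580479  0.28660414 0.00151503] 16.654779407993693
rim pts 413 [ 0.49741161 -0.33300336] [ 0.62125702 -0.2871479 ]
rim1 217 [ 0.5205 -0.3266  0.0214] 0.001 [18  0  0  0  0  0 13 41 43 35 32 35]
rim2 192 [ 0.6035 -0.31    0.0216] 0.0009 [ 0  0  5 30 25  0  0 22 34 29 27 20]
top 116 [ 0.55676135 -0.31371901  0.06451733]
holder plate 2471 [ 0.55311517 -0.30117248  0.00823325] (array([ 487., -427.]), array([346.7, 263.6]), 9.91)
brass 106 ((290.9230651855469, 190.6154022216797), (9.922779083251953, 10.418916702270508), 7.125016689300537)
[[ 0.002  0.866  0.5  ]
 [ 1.    -0.002 -0.001]
 [ 0.001  0.5   -0.866]]
278 [(576, 144), (578, 145), (643, 33), (645, 34), (648, 33), (650, 34), (653, 35), (656, 34), (659, 34), (661, 35), (674, 20), (677, 20), (680, 21), (683, 20), (686, 20), (689, 21)]
281 [(576, 143), (578, 143), (580, 145), (64
[... 916 characters left out ...]
6), (581, 146), (647, 35), (651, 33), (654, 34), (656, 34), (659, 35), (662, 35), (674, 20), (677, 20), (680, 21), (684, 20), (686, 21), (690, 20)]
299 [(577, 143), (577, 145), (579, 145), (581, 146), (648, 33), (651, 34), (653, 34), (656, 34), (659, 34), (662, 34), (673, 21), (678, 19), (680, 20), (684, 20), (687, 19), (691, 19)]
302 [(576, 144), (578, 145), (579, 146), (645, 34), (648, 34), (651, 34), (653, 35), (656, 35), (659, 34), (662, 35), (674, 20), (677, 21), (680, 20), (684, 20), (687, 20), (690, 21)]
305 [(577, 143), (577, 145), (579, 146), (645, 34), (648, 34), (651, 34), (653, 34), (656, 35), (660, 33), (662, 34), (674, 20), (677, 20), (681, 20), (684, 20), (688, 19), (691, 19)]
```

Measured: jig origin about (0.6155, 0.0246), yaw 0.36° (plate fit 190.2x220.3 against 190x220 given). Mouth is at (0.559, 0.024, 0.134) and stem tip at (0.603, 0.024, 0.058), which agrees with the given 88 mm depth. The profile is centred at (0.5156, 0.3138) with its axis at 87.5° (159.9x30.8). The key's handle is 93x17 at (0.5205, -0.3275), z 0.1725, so it is the right size, and rim1 is at (0.5205, -0.3266). Picking the profile now.

```bash
cat >> h.py <<'E'
JO=np.array([.6155,.0246,0.]); JY=np.radians(.36); JR=R.from_euler('z',JY)
def jig(x,y,z): return JO+JR.apply([x,y,z])
MOUTH=np.array([.5588,.0240,.1342]); AX=JR.apply([-.5,0,np.sqrt(.75)])
HOLD=np.array([.5205,-.3268,.066])
E
python3 - <<'E'
from workcell import arm
from h import *
d=np.load("pics/top0.npy");P=cloud(d,arm.camera_info("top"));m=(P[...,2]>.15)&(P[...,2]<.19)&(P[...,0]>.6)&(P[...,1]>.1)&(P[...,1]<.4);print("can",P[m].mean(0))
r1=down(np.radians(177.5)); r2=down(np.pi+JY)
c=np.array([.5156,.3138])
print(arm.inverse_kinematics([*c,.17],r1), arm.inverse_kinematics(jig(.066,-.006,.207),r2), arm.inverse_kinematics(jig(.066,-.006,.067),r2))
arm.movep([*c,.15],r1)
print(arm.move_straight([*c,.051],0.12,contact_N=6),arm.get_ee_pos())
arm.grasp(60); print(arm.get_grip_width(),arm.get_wrist_force(),arm.get_time())
arm.move_straight([*c,.11],.12); print(arm.get_grip_width(),arm.get_wrist_force(),arm.get_time())
shot(arm,"wrist","w1");shot(arm,"side","s1")
E
```

```text
can [0.73469951 0.28458675 0.16693522]
[ 0.54672731  0.36590249 -0.17453747  1.03035637  0.         -0.98043579] [ 2.78926769e-02  4.89953069e-01  9.88254229e-02  1.17966868e+00
 -4.44089210e-16 -1.54918684e+00] [ 2.78926769e-02  5.85462523e-01 -7.98304423e-02  9.05503362e-01
 -4.44089210e-16 -1.54918684e+00]
False [0.51619833 0.31416671 0.05175058]
0.029110229932840424 [-0.05970633  0.36622844  4.15540974] 8.0833
0.0289653036770185 [-0.06536377 -0.58937232 -1.65354495] 8.725
```

View pics/w1.png

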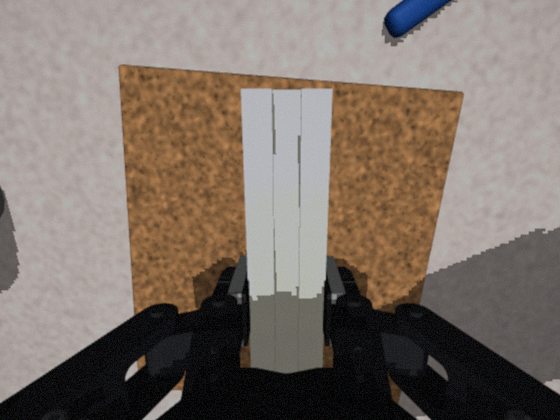

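The profile (white bar, pixels 243..331 wide at its far end, row 90) is held centred and straight. I'll check its pose in the hand from depth, then carry it.

Run:
```python
from workcell import arm
from h import *
im,d,i=load("w1"); P=cloud(d,i); T=R.from_rotvec(arm.get_ee_rot()); p=np.array(arm.get_ee_pos())
m=np.zeros(d.shape,bool); m[85:290,235:340]=True; m&=(P[...,2]>.085); Q=T.inv().apply(P[m]-p)
print(len(Q),"tool x max",np.percentile(Q[:,0],[99,100]),"y",Q[:,1].min(),Q[:,1].max(),"z",np.median(Q[:,2])); print("tilt dz/dx,dy",np.polyfit(Q[:,0],Q[:,2],1),"pitch"); 
b=[(Q[abs(Q[:,0]-x)<.004][:,1].min()+Q[abs(Q[:,0]-x)<.004][:,1].max())/2 for x in (.03,.045,.06,.072)]; print(b)
r2=down(np.pi+JY)
arm.move_straight([*p[:2],.21],.2)
arm.move_straight(jig(.066,-.008,.207),.28,rot=r2)
print(arm.get_time(),arm.get_ee_pos(),jig(.066,-.008,.207))
arm.move_straight(jig(.066,-.008,.085),.15,contact_N=8)
shot(arm,"wrist","w2"); shot(arm,"side","s2"); print(arm.get_time(),arm.get_wrist_force(),arm.get_ee_pos())
```

```text
17801 tool x max [0.08009157 0.08062701] y -0.023793606656238732 0.022875807352241772 z -0.0030547957726774592
tilt dz/dx,dy [-0.01371855 -0.00111509] pitch
[np.float64(-0.0005200102862735288), np.float64(-0.0005725022626559611), np.float64(-0.0005452670390871167), np.float64(-0.0005970506714576421)]
10.8417 [0.68086728 0.01822704 0.20678391] [0.68154896 0.01701485 0.207     ]
11.9083 [ 0.44874014 -0.17614155 -2.869138  ] [0.68263475 0.01712329 0.08653507]
```

Run:
```python
from h import *
im,_,_=load("s2"); cv2.imwrite("pics/s2c.png",cv2.resize(im[140:260,240:370],None,fx=5,fy=5,interpolation=cv2.INTER_CUBIC))
```

```text
(no output)
```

View pics/w2.png

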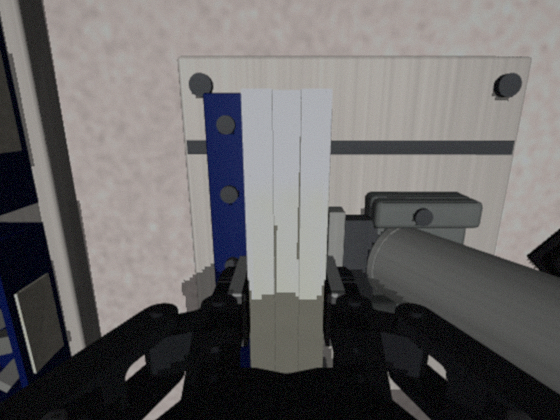

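View pics/s2c.png

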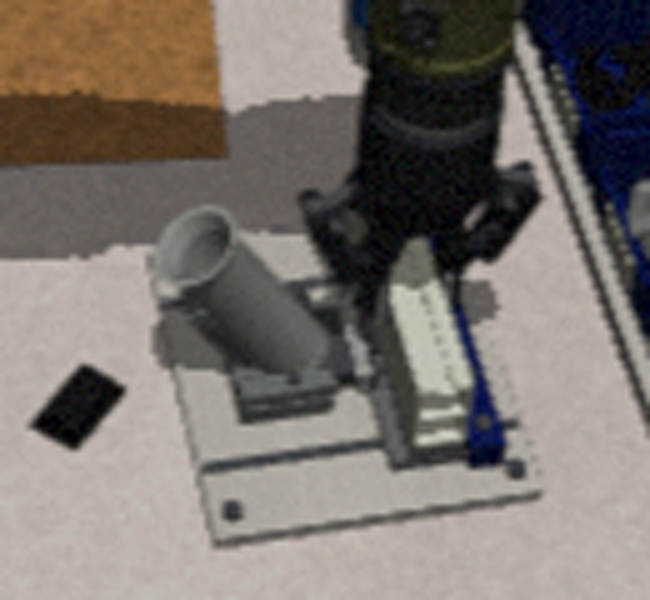

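Run:
```python
from workcell import arm
from h import *
im,d,i=load("w2"); P=cloud(d,i); p=np.array(arm.get_ee_pos()); print(p)
Z=P[...,2]
for v in (120,160,200,240):
    row=P[v]; f=row[(Z[v]>.031)&(Z[v]<.037)&(row[:,0]>.68)]; t=row[(Z[v]>.085)&(Z[v]<.095)]; n=row[(Z[v]>.031)&(Z[v]<.038)&(row[:,0]<.675)&(row[:,0]>.62)]
    print(v,"fence y",f[:,1].mean().round(4),"x",f[:,0].min().round(4),f[:,0].max().round(4),"prof",t[:,0].min().round(4),t[:,0].max().round(4),t[:,2].mean().round(4),"nose",n[:,0].max().round(4) if len(n) else None)
m=(Z>.009)&(Z<.015); print("plate -y edge",np.percentile(P[m][:,1],[0.5,1]))
```

```text
[0.68263475 0.01712329 0.08653507]
120 fence y -0.0524 x 0.7056 0.8243 prof 0.668 0.6979 0.0887 nose None
160 fence y -0.0327 x 0.7052 0.8254 prof 0.668 0.6976 0.0891 nose None
200 fence y -0.0117 x 0.7052 0.8261 prof 0.6678 0.6977 0.0889 nose 0.6358
240 fence y 0.011 x 0.7048 0.8264 prof 0.6679 0.6975 0.0888 nose 0.6604
plate -y edge [-0.09936842 -0.08710363]
```

Run:
```python
from workcell import arm
from h import *
p=np.array(arm.get_ee_pos())
print("down",arm.move_straight(jig(.0645,-.008,.0700),.06,contact_N=5),arm.get_ee_pos(),arm.get_wrist_force())
arm.wait(.2)
print("slide",arm.move_straight(jig(.0645,.006,.0700),.03,contact_N=4),arm.get_ee_pos(),arm.get_wrist_force())
q=np.array(arm.get_ee_pos()); q2=q-JR.apply([0,.0008,0]); 
print("lower",arm.move_straight([q2[0],q2[1],.0645],.02,contact_N=5),arm.get_ee_pos(),arm.get_wrist_force())
print(arm.get_time())
shot(arm,"wrist","w3")
```

```text
down False [0.67929418 0.01695703 0.06916444] [-0.80231572 -0.31608668 -1.26984786]
slide True [0.67967333 0.02500508 0.06960196] [ 0.27889674 -0.1330556  -1.34939269]
lower True [0.67967502 0.02486475 0.06754382] [-0.76273413 -0.34391127  5.09310058]
13.075
```

View pics/w3.png

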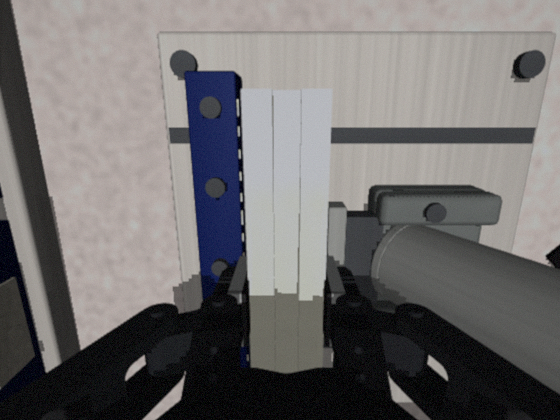

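The profile now sits on the bed between fence and nose. The stop was felt at y=0.025 (jig y about 0) and the bed at TCP z 0.0675, both as expected. Releasing.

Run:
```python
from workcell import arm
from h import *
arm.ungrasp(); arm.wait(.3); print(arm.get_grip_width(),arm.get_wrist_force())
q=np.array(arm.get_ee_pos()); arm.move_straight([q[0],q[1],.27],.2); print(arm.get_time())
im,d,i=shot(arm,"wrist","w4"); P=cloud(d,i); Z=P[...,2]
m=(Z>.064)&(Z<.076)&(P[...,0]>.65)&(P[...,0]<.72)&(abs(P[...,1])<.14); print(m.sum(),P[m].mean(0),cv2.minAreaRect((P[m][:,:2]*1000).astype(np.float32)), jig(.065,0,.07))
# key plan IK
rk=down(np.radians(106.65)); g=np.array([.5205,-.3275,.158+.006]); 
print(arm.inverse_kinematics(g,rk))
for th in (.15,1.3):
  for s in (-.062+.15,.16):
    y=R.from_rotvec(-AX*th).apply(JR.apply([0,1,0])); rr=frame(y,-AX); pos=MOUTH+AX*(s+.006) if s>.1 else MOUTH+AX*(-.112+.150+.006)
    print(th,s,pos,arm.inverse_kinematics(pos,rr))
```

```text
0.08534462890037897 [ 0.22719699 -0.88519933  0.46032181]
15.1833
4856 [0.67956304 0.01862979 0.06878669] ((679.5075073242188, 24.218345642089844), (30.052486419677734, 159.2029266357422), 0.3351384401321411) [0.68049872 0.0250084  0.07      ]
[-5.61615767e-01  3.90406150e-01 -1.53110405e-01  1.02727977e+00
 -4.44089210e-16 -8.52213088e-01]
0.15 0.088 [0.53680043 0.02386177 0.17230512] [ 0.05958954 -0.10128735 -0.86492052  0.28417967 -0.02664371  0.19617559]
0.15 0.16 [0.47580164 0.0234785  0.27796022] [ 0.06963222 -0.34094928 -0.77608349  0.61293234 -0.03165863  0.20488022]
1.3 0.088 [0.53680043 0.02386177 0.17230512] [ 0.05958954 -0.10128735 -0.86492052  0.28417967 -0.02664371  1.34617559]
1.3 0.16 [0.47580164 0.0234785  0.27796022] [ 0.06963222 -0.34094928 -0.77608349  0.61293234 -0.03165863  1.35488022]
```

View pics/w4.png

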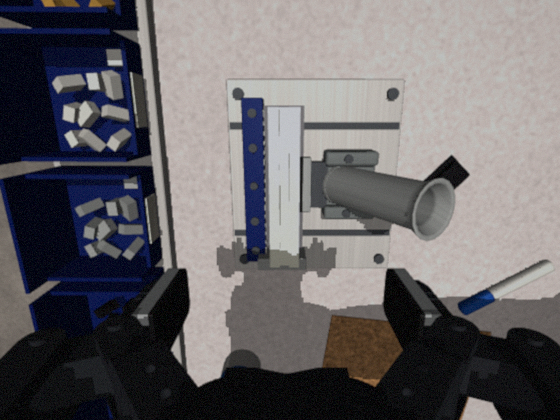

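The profile is free in the jig, at about jig x 0.064, y 0, with yaw 0.335°. Now the key: the picked candidate is the medium T-key standing in the holder, top view (419,222), with 93x17 mm handle at z 0.1725. The loose ones at (450,287) and (456,209) are too big and too small. First a look from above before gripping.

Run:
```python
from workcell import arm
from h import *
rk=down(np.radians(106.65)); g=np.array([.5205,-.3273,.164])
y=R.from_rotvec(-AX*.15).apply(JR.apply([0,1,0])); rr=frame(y,-AX)
for s in (.03,.02): print(s,arm.inverse_kinematics(MOUTH+AX*(s+.156),rr))
print(arm.inverse_kinematics(g+[0,0,.15],rk))
arm.movep(g+[0,0,.10],rk); arm.wait(.1); print(arm.get_time(),arm.get_ee_pos())
im,d,i=shot(arm,"wrist","w5"); P=cloud(d,i); Z=P[...,2]
hsv=cv2.cvtColor(im,cv2.COLOR_BGR2HSV)
m=(Z>.145)&(Z<.185)&(hsv[...,0]>4)&(hsv[...,0]<16)&(hsv[...,1]>140)&(abs(P[...,0]-.52)<.08)&(abs(P[...,1]+.327)<.05)
T=P[m]; T=T[T[:,2]>np.median(T[:,2])-.003]; print(m.sum(),T.mean(0),cv2.minAreaRect((T[:,:2]*1000).astype(np.float32)))
```

```text
0.03 [ 0.07165055 -0.37283217 -0.75473543  0.66621956 -0.03266622  0.20662995]
0.02 [ 0.07062558 -0.35717198 -0.7656299   0.63963611 -0.03215455  0.20574137]
[-5.61340451e-01  3.28612767e-01  1.03710377e-01  1.34589394e+00
 -4.44089210e-16 -8.51937772e-01]
16.7667 [ 0.52132024 -0.32627756  0.26391289]
3360 [ 0.51764571 -0.32867013  0.17250356] ((520.6996459960938, -327.6919250488281), (93.47654724121094, 16.83639144897461), 16.545454025268555)
```

View pics/w5.png

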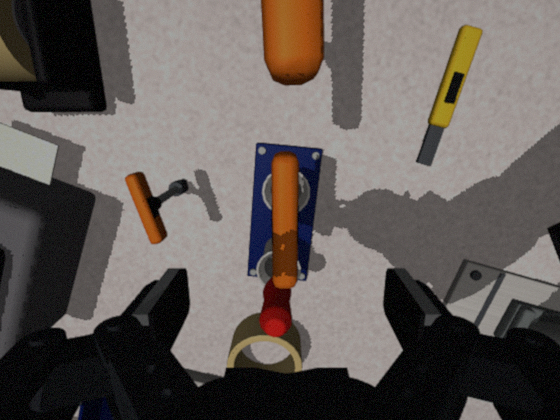

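Run:
```python
from workcell import arm
from h import *
d=load("wh")[1];P=cloud(d,load("wh")[2]);m=(P[...,2]>.19)&(P[...,2]<.3)&(P[...,1]<-.2)&(P[...,0]<.5)&(P[...,0]>.2);print("big key max z, nearest",P[m][:,2].max(),P[m][np.argmax(P[m][:,0])])
rk=down(np.radians(106.55)); g=np.array([.5207,-.3277,.164])
print(arm.move_straight(g,.10,rot=rk,contact_N=8),arm.get_ee_pos(),arm.get_wrist_force())
arm.grasp(100); arm.wait(.1); print(arm.get_grip_width(),arm.get_wrist_force(),arm.get_wrist_torque(),arm.get_time())
q=np.array(arm.get_ee_pos())
arm.move_straight(q+[0,0,.03],.1); print(arm.get_grip_width(),arm.get_wrist_force(),arm.get_wrist_torque())
arm.move_straight(q+[0,0,.16],.2); arm.wait(.1); print(arm.get_ee_pos(),arm.get_time())
shot(arm,"wrist","w6"); shot(arm,"side","s6"); shot(arm,"top","t6")
```

```text
big key max z, nearest 0.23881035716482285 [ 0.43872863 -0.35183383  0.22860577]
False [ 0.5212027  -0.32800527  0.16481437] [ 0.3403151  -0.21333367 -0.47148256]
0.016996900113378757 [-0.91158463  0.65784513  3.50622206] [0.08856279 0.03713741 0.01427618] 18.7
0.016752907579084125 [ 0.3523104  -0.49375689 -3.09867115] [-0.01877666  0.0175058  -0.05466374]
[ 0.52011787 -0.32733022  0.32215831] 20.05
```

View pics/w6.png

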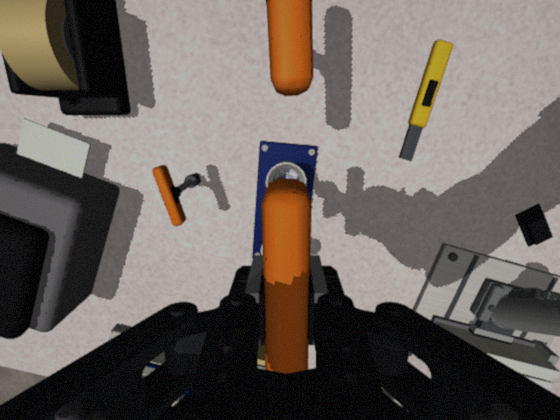

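View pics/s6.png

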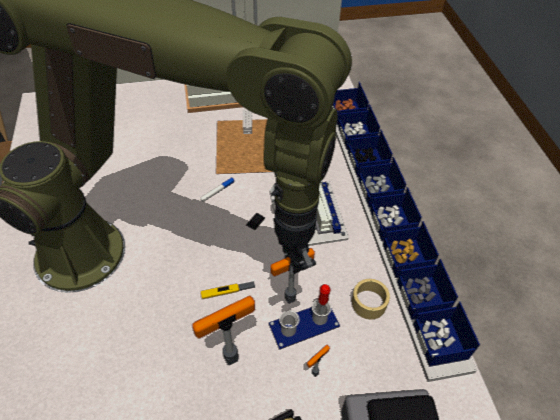

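The key hangs in the gripper: the side view shows the handle at (293,262), the shank down to the socket at (290,300), and the holder tube empty at (289,322). Checking how upright it hangs, plus the tube position from the now clear views.

Run:
```python
from workcell import arm
from h import *
from scipy.optimize import least_squares
p=np.array(arm.get_ee_pos()); T=R.from_rotvec(arm.get_ee_rot()); print(p)
for n in ("s6","t6","w6"):
    im,d,i=load(n); P=cloud(d,i)
    if n=="s6":
        m=(abs(P[...,0]-p[0])<.04)&(abs(P[...,1]-p[1])<.04)&(P[...,2]>.15)&(P[...,2]<.30)
        for lo in np.arange(.155,.3,.012):
            S=P[m&(P[...,2]>lo)&(P[...,2]<lo+.012)]
            if len(S): print(round(lo,3),len(S),"x",S[:,0].min().round(4),S[:,0].max().round(4),"ymin",S[:,1].min().round(4),"ymax",S[:,1].max().round(4))
    m=(P[...,2]>.0625)&(P[...,2]<.069)&(P[...,0]>.48)&(P[...,0]<.56)&(P[...,1]>-.37)&(P[...,1]<-.29); S=P[m]; c0=np.array([.5205,-.3268])
    for it in range(4):
        dd=np.linalg.norm(S[:,:2]-c0,axis=1); Q=S[(dd>.016)&(dd<.03)]
        if len(Q)<20: break
        r=least_squares(lambda p:np.linalg.norm(Q[:,:2]-p[:2],axis=1)-p[2],[*c0,.0215],loss="soft_l1",f_scale=.001); c0=r.x[:2]
    print(n,len(S),len(Q),r.x.round(4),S.mean(0).round(4))
```

```text
[ 0.52039454 -0.32751961  0.32294763]
0.155 4 x 0.5115 0.5219 ymin -0.3394 ymax -0.3336
0.167 29 x 0.5085 0.532 ymin -0.3402 ymax -0.3244
0.179 32 x 0.5081 0.5311 ymin -0.3418 ymax -0.3218
0.191 73 x 0.5088 0.5318 ymin -0.3416 ymax -0.319
0.203 16 x 0.5134 0.5236 ymin -0.3412 ymax -0.3289
0.215 17 x 0.5152 0.5262 ymin -0.3363 ymax -0.3291
0.227 16 x 0.5143 0.5255 ymin -0.3352 ymax -0.3294
0.239 15 x 0.5144 0.5249 ymin -0.3348 ymax -0.3289
0.251 21 x 0.5145 0.5245 ymin -0.3354 ymax -0.3281
0.263 12 x 0.5151 0.5236 ymin -0.3347 ymax -0.3315
0.275 8 x 0.5151 0.5231 ymin -0.3367 ymax -0.3299
0.287 1 x 0.5126 0.5126 ymin -0.3335 ymax -0.3335
0.299 2 x 0.5163 0.5183 ymin -0.3448 ymax -0.3443
s6 87 86 [ 0.5207 -0.3284  0.0215] [ 0.5215 -0.325   0.0654]
t6 61 61 [ 0.5222 -0.3243  0.0215] [ 0.5226 -0.3247  0.0651]
w6 228 228 [ 0.5212 -0.3265  0.0218] [ 0.5087 -0.3306  0.0655]
```

```bash
cat >> h.py <<'E'
def krot(th): return frame(R.from_rotvec(-AX*th).apply(JR.apply([0,1,0])),-AX)
KOFF=.1568
def kpos(s): return MOUTH+AX*(s+KOFF)   # s: key origin above mouth along the axis
def kstate(arm):
    p=np.array(arm.get_ee_pos()); T=R.from_rotvec(arm.get_ee_rot()); z=T.apply([0,0,1]); o=p+z*KOFF; r=o-MOUTH
    s=r@AX; lat=r-AX*s; return s,lat,np.degrees(np.arccos(np.clip(-z@AX,-1,1)))
E
python3 - <<'E'
from workcell import arm
from h import *
arm.move_straight(kpos(.035),.25,rot=krot(.15)); arm.wait(.2); s,l,a=kstate(arm); print(arm.get_time(),s.round(4),l.round(4),a,arm.get_wrist_force().round(2) if hasattr(arm.get_wrist_force(),'round') else arm.get_wrist_force())
shot(arm,"side","s7"); shot(arm,"wrist","w7"); shot(arm,"top","t7")
im,_,_=load("s7"); cv2.imwrite("pics/s7c.png",cv2.resize(im[100:260,230:390],None,fx=3.7,fy=3.7,interpolation=cv2.INTER_CUBIC))
E
```

```text
21.975 0.0349 [ 0.0002 -0.0008  0.0001] 0.047457531674932836 [-0.61 -0.43 -2.68]
```

View pics/s7c.png

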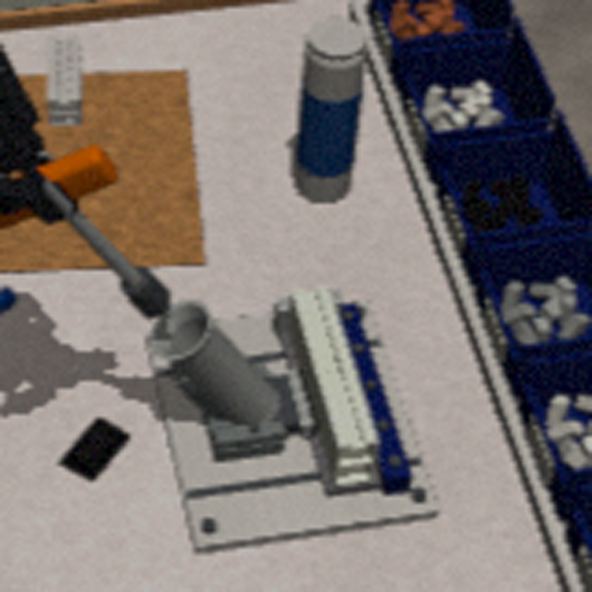

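View pics/w7.png

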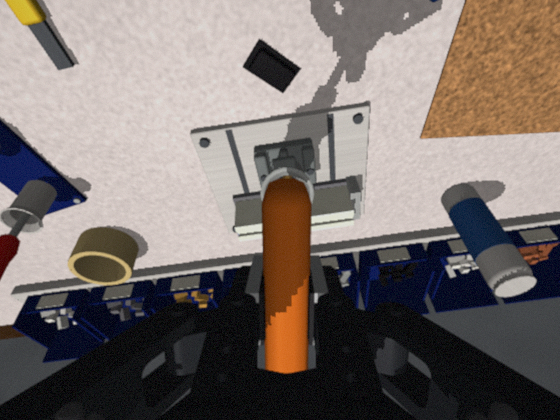

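The side crop shows the key's socket (150,290) in line just above the mouth (185,330). Check the shank's axis from depth, then lower.

Run:
```python
from workcell import arm
from h import *
im,d,i=load("s7"); P=cloud(d,i); r=P-MOUTH; s=r@AX; e1=np.array(JR.apply([np.sqrt(.75),0,.5])); e2=JR.apply([0,1,0]); a=r@e1; b=r@e2
for lo in np.arange(.03,.17,.012):
    m=(s>lo)&(s<lo+.012)&(abs(a)<.03)&(abs(b)<.03); S=m.sum()
    if S: print(round(lo,3),S,"e1",a[m].min().round(4),a[m].max().round(4),"e2",b[m].min().round(4),b[m].max().round(4))
print("lower",arm.move_straight(kpos(-.055),.10,contact_N=8)); print(kstate(arm),arm.get_wrist_force().round(2),arm.get_time())
```

```text
0.03 19 e1 -0.0112 0.0116 e2 -0.0141 0.0054
0.042 31 e1 -0.0095 0.0119 e2 -0.0147 0.0053
0.054 23 e1 -0.0086 0.0134 e2 -0.0152 0.0019
0.066 54 e1 -0.0113 0.0134 e2 -0.0164 0.0068
0.078 14 e1 -0.0014 0.0071 e2 -0.0094 -0.0029
0.09 13 e1 -0.0025 0.007 e2 -0.0102 -0.004
0.102 17 e1 -0.0024 0.0065 e2 -0.0111 -0.0004
0.114 14 e1 -0.0035 0.0067 e2 -0.0089 0.0025
0.126 21 e1 -0.0027 0.0072 e2 -0.0093 -0.0002
0.138 15 e1 -0.0043 0.0064 e2 -0.011 -0.0005
0.15 14 e1 -0.0033 0.009 e2 -0.0123 -0.0011
0.162 19 e1 -0.0255 0.0236 e2 -0.0211 -0.0045
lower False
(np.float64(-0.05462484883210919), array([5.02725507e-04, 2.14873074e-05, 2.90320925e-04]), np.float64(0.04133479659759274)) [-0.43  0.76 -2.39] 23.175
```

Run:
```python
from workcell import arm
from h import *
print("lower",arm.move_straight(kpos(-.1125),.05,contact_N=8)); arm.wait(.1); print(kstate(arm),arm.get_wrist_force().round(2),arm.get_wrist_torque().round(3),arm.get_time())
```

```text
lower False
(np.float64(-0.11220882278960884), array([4.20327400e-04, 1.76140049e-05, 2.42735243e-04]), np.float64(0.041639151692939386)) [4.63 0.82 2.05] [-0.011 -0.452 -0.052] 24.575
```

The key is seated: 112 mm below the mouth, against 88+24 expected. Now turning clockwise in steps, watching the moment about the axis.

```bash
cat >> h.py <<'E'
def tth(arm):
    y=R.from_rotvec(arm.get_ee_rot()).apply([0,1,0]); y0=JR.apply([0,1,0]); return -np.arctan2(np.cross(y0,y)@AX,y0@y)
E
python3 - <<'E'
from workcell import arm
from h import *
arm.move_straight(kpos(-.1112),.05)
for th in (.35,.55,.75,.9):
    t0=arm.get_time(); arm.move_straight(kpos(-.1112),.1,rot=krot(th)); print(th,round(tth(arm),3),(arm.get_wrist_torque()@AX).round(3),arm.get_wrist_torque().round(2),arm.get_wrist_force().round(1),round(arm.get_time()-t0,2),kstate(arm)[0].round(4),arm.get_grip_width())
E
```

```text
0.35 0.347 -0.001 [0.31 2.42 0.19] [ 0.3 -2.8 -4.5] 0.35 -0.1112 0.016427741740970565
0.55 0.546 0.016 [0.05 0.89 0.05] [-0.4  0.5 -1.6] 0.35 -0.1112 0.016559334362512553
0.75 0.745 0.064 [0.01 0.69 0.08] [-0.6  0.9 -1.2] 0.35 -0.1112 0.016769552988556657
0.9 0.895 -0.003 [0.27 1.04 0.16] [-1.1  0.8 -3. ] 0.3 -0.1112 0.01640324523218703
```

Run:
```python
from workcell import arm
from h import *
shot(arm,"side","s8"); shot(arm,"wrist","w8")
im,_,_=load("s8"); cv2.imwrite("pics/s8c.png",cv2.resize(im[150:260,240:370],None,fx=5,fy=5,interpolation=cv2.INTER_CUBIC))
```

```text
(no output)
```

View pics/s8c.png

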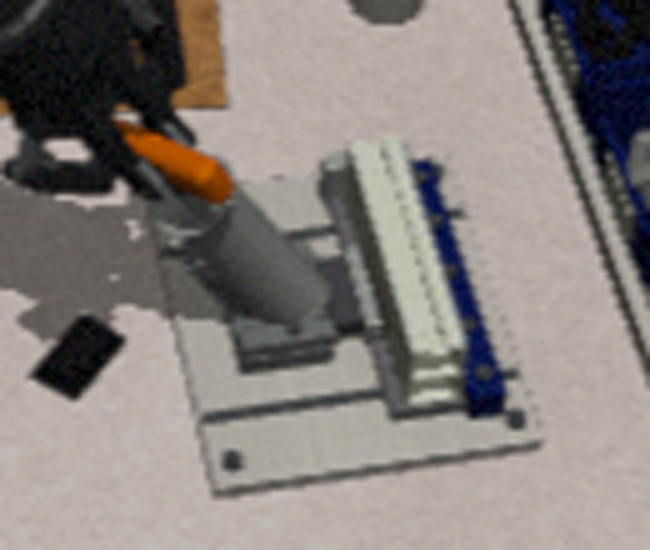

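View pics/w8.png

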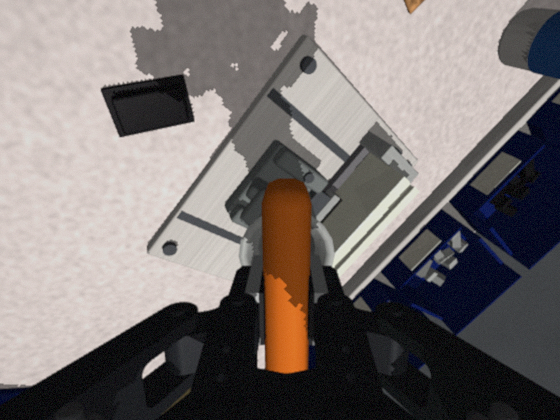

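The side crop shows the jaw's nose has advanced to the profile at (355,270), so the stem is turning. Continuing to the stop.

Run:
```python
from workcell import arm
from h import *
for th in (1.0,1.1,1.17,1.24,1.30,1.35):
    arm.move_straight(kpos(-.1112),.1,rot=krot(th)); t=arm.get_wrist_torque()@AX; print(th,round(tth(arm),3),t.round(3),arm.get_wrist_torque().round(2),arm.get_wrist_force().round(1),kstate(arm)[0].round(4),arm.get_grip_width(),round(arm.get_time(),2))
    if abs(t)>1.2: break
arm.wait(.2); print(arm.get_wrist_torque()@AX, tth(arm),arm.get_time())
```

```text
1.0 0.996 -0.022 [0.45 1.07 0.24] [-0.1  0.  -2.5] -0.1112 0.016876599763017298 26.52
1.1 1.095 -0.005 [0.35 0.89 0.2 ] [-0.4  1.1 -1.9] -0.1112 0.016599179475653317 26.77
1.17 1.166 0.054 [0.35 0.85 0.26] [ 0.   1.  -1.8] -0.1112 0.016748296350209656 27.02
1.24 1.236 0.071 [0.34 0.79 0.28] [-0.3 -0.4 -2.3] -0.1112 0.016772088468136666 27.27
1.3 1.297 0.048 [0.34 0.77 0.25] [ 0.1  1.6 -2.5] -0.1112 0.01652869144286923 27.52
1.35 1.347 0.131 [0.42 0.68 0.4 ] [ 0.5  0.8 -2.8] -0.1112 0.0168695696204777 27.77
0.12535720105330417 1.3487221805574199 27.975
```

Run:
```python
from workcell import arm
from h import *
shot(arm,"side","s9"); shot(arm,"wrist","w9"); shot(arm,"top","t9")
for n in ("s2","s8","s9"):
    im,d,i=load(n); P=cloud(d,i); r=(P-JO)@JR.as_matrix()
    m=(abs(r[...,1])<.028)&(r[...,2]>.0325)&(r[...,2]<.0375)&(r[...,0]>.03)&(r[...,0]<.06); print(n,m.sum(),np.percentile(r[m][:,0],[5,50,95]).round(4) if m.sum() else None)
    m=(abs(r[...,1])<.085)&(r[...,2]>.064)&(r[...,2]<.075)&(r[...,0]>.04)&(r[...,0]<.1); print(n,"prof",m.sum(),cv2.minAreaRect((r[m][:,:2]*1000).astype(np.float32)) if m.sum() else None)
im,_,_=load("s9"); cv2.imwrite("pics/s9c.png",cv2.resize(im[150:260,240:370],None,fx=5,fy=5,interpolation=cv2.INTER_CUBIC))
```

```text
s2 55 [0.0304 0.0389 0.0461]
s2 prof 44 ((67.34407806396484, -13.102066040039062), (144.74566650390625, 50.072425842285156), 83.23870849609375)
s8 78 [0.0312 0.0416 0.052 ]
s8 prof 431 ((66.50720977783203, -2.3008880615234375), (32.0326042175293, 162.8974151611328), 0.3497605621814728)
s9 95 [0.031  0.0431 0.0549]
s9 prof 439 ((70.4874267578125, -1.988006591796875), (32.30002212524414, 160.70838928222656), 0.22425290942192078)
```

View pics/s9c.png

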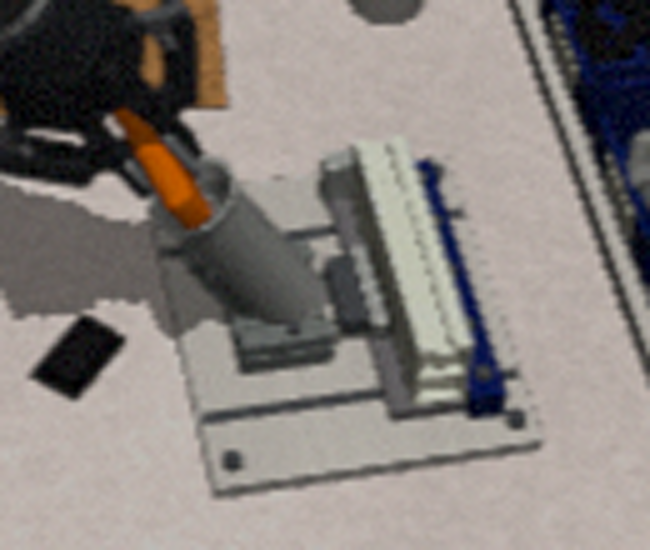

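View pics/w9.png

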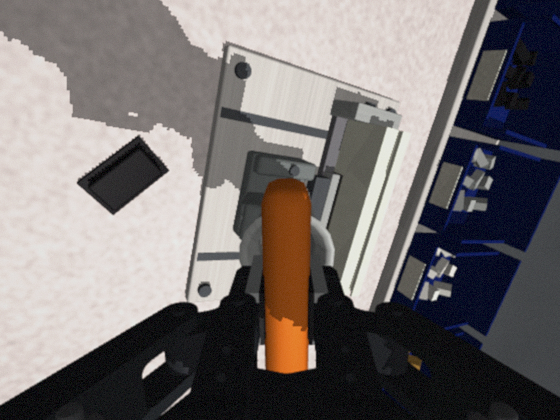

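The profile now lies against the fence (jig x 70.5 by the side camera) with the nose on it. The moment is still low, so turn on until the stop is felt.

Run:
```python
from workcell import arm
from h import *
for th in np.arange(1.39,1.62,.04):
    arm.move_straight(kpos(-.1112),.1,rot=krot(th)); t=arm.get_wrist_torque()@AX; print(th.round(2),round(tth(arm),3),t.round(3),arm.get_wrist_torque().round(2),arm.get_wrist_force().round(1),arm.get_joint_torque()[5].round(2),round(arm.get_time(),2))
    if abs(t)>1.0: break
arm.wait(.2); print(arm.get_wrist_torque()@AX,arm.get_joint_torque()[5], tth(arm),arm.get_time())
```

```text
1.39 1.389 0.169 [0.4  0.64 0.43] [ 0.4  1.2 -2.2] 0.25 28.38
1.43 1.428 0.271 [0.36 0.64 0.52] [ 0.2  2.7 -1.2] 0.34 28.62
1.47 1.468 0.397 [0.26 0.63 0.61] [ 0.1  2.1 -3.1] 0.43 28.88
1.51 1.508 0.346 [0.31 0.62 0.58] [ 0.4  1.4 -1.3] 0.44 29.12
1.55 1.548 0.331 [0.32 0.55 0.57] [ 1.3  1.9 -1.7] 0.39 29.38
1.59 1.588 0.266 [0.31 0.5  0.48] [ 1.3  1.3 -2.4] 0.32 29.62
0.3131672195033531 0.2531098946928978 1.5892814065093885 29.825
```

Run:
```python
from workcell import arm
from h import *
shot(arm,"side","s10"); shot(arm,"wrist","w10")
for n in ("w8","w9","w10"):
    im,d,i=load(n); hsv=cv2.cvtColor(im,cv2.COLOR_BGR2HSV); m=(hsv[...,0]>4)&(hsv[...,0]<16)&(hsv[...,1]>140); m[:160]=0; m[:, :240]=0; m[:,340:]=0; m[290:]=0
    v,u=np.nonzero(m); c=[(vv,u[v==vv].mean()) for vv in range(195,290)]; print(n,np.polyfit(*np.array(c).T,1))
im,d,i=load("s10"); P=cloud(d,i); r=(P-JO)@JR.as_matrix()
m=(abs(r[...,1])<.028)&(r[...,2]>.0325)&(r[...,2]<.0375)&(r[...,0]>.03)&(r[...,0]<.06); print(np.percentile(r[m][:,0],[5,50,95]).round(4))
im,_,_=load("s10"); cv2.imwrite("pics/s10c.png",cv2.resize(im[150:260,240:370],None,fx=5,fy=5,interpolation=cv2.INTER_CUBIC))
```

```text
w8 [-6.14758781e-04  2.86259835e+02]
w9 [3.80212304e-03 2.85037020e+02]
w10 [3.73740202e-03 2.84988531e+02]
[0.0314 0.0425 0.0555]
```

View pics/w10.png

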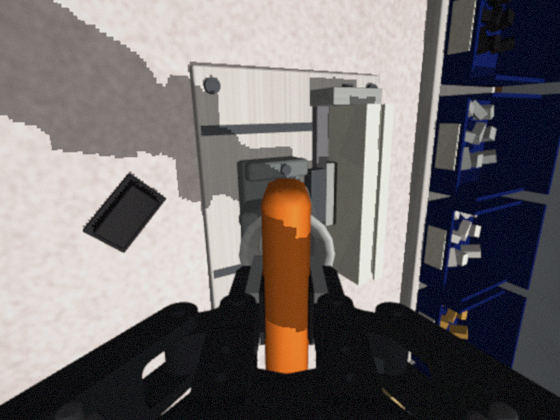

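View pics/s10c.png

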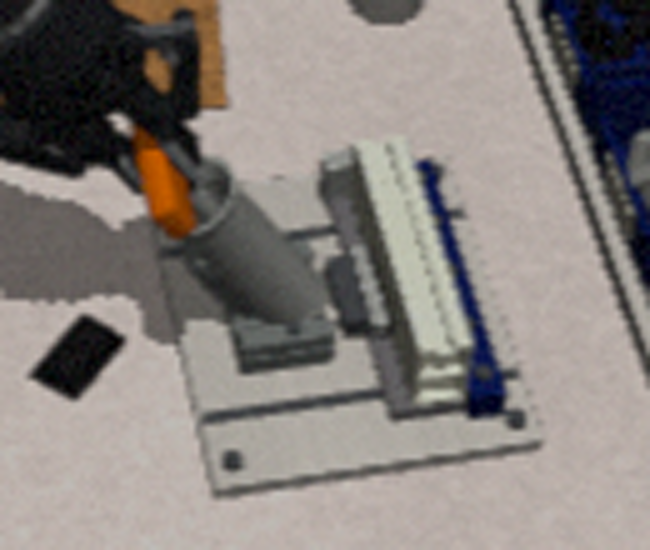

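The handle has not slipped in the pads (slope unchanged), the nose is pressed on the profile and the moment topped out at about 0.4 N·m. I'll back off in small steps to relieve the key, watching the moment, and check the jaw stays put.

Run:
```python
from workcell import arm
from h import *
for th in (1.5,1.42,1.35,1.28):
    arm.move_straight(kpos(-.1112),.1,rot=krot(th)); t=arm.get_wrist_torque()@AX; print(th,round(tth(arm),3),t.round(3),arm.get_wrist_torque().round(2),arm.get_wrist_force().round(1),arm.get_joint_torque()[5].round(2),round(arm.get_time(),2))
shot(arm,"side","s11"); shot(arm,"wrist","w11")
im,_,_=load("s11"); cv2.imwrite("pics/s11c.png",cv2.resize(im[150:260,240:370],None,fx=5,fy=5,interpolation=cv2.INTER_CUBIC))
for n in ("w6","w7","w10","w11"):
    im,d,i=load(n); hsv=cv2.cvtColor(im,cv2.COLOR_BGR2HSV); m=(hsv[...,0]>4)&(hsv[...,0]<16)&(hsv[...,1]>140); m[:160]=0; m[:, :240]=0; m[:,340:]=0; m[370:]=0
    v,u=np.nonzero(m); c=[(vv,u[v==vv].mean()) for vv in list(range(195,250))]; print(n,np.polyfit(*np.array(c).T,1))
```

```text
1.5 1.502 0.484 [0.18 0.51 0.66] [ 0.7  0.7 -3.1] 0.3 30.18
1.42 1.423 0.247 [0.33 0.58 0.48] [ 1.4  1.8 -1.4] 0.09 30.43
1.35 1.354 0.043 [0.42 0.62 0.29] [ 0.6  1.7 -2.2] -0.05 30.68
1.28 1.284 -0.147 [0.55 0.61 0.15] [-0.   1.5 -2.8] -0.11 30.93
w6 [2.99422799e-03 2.85189827e+02]
w7 [7.35930736e-03 2.84402597e+02]
w10 [1.27104377e-02 2.83029798e+02]
w11 [9.84848485e-03 2.83913636e+02]
```

View pics/s11c.png

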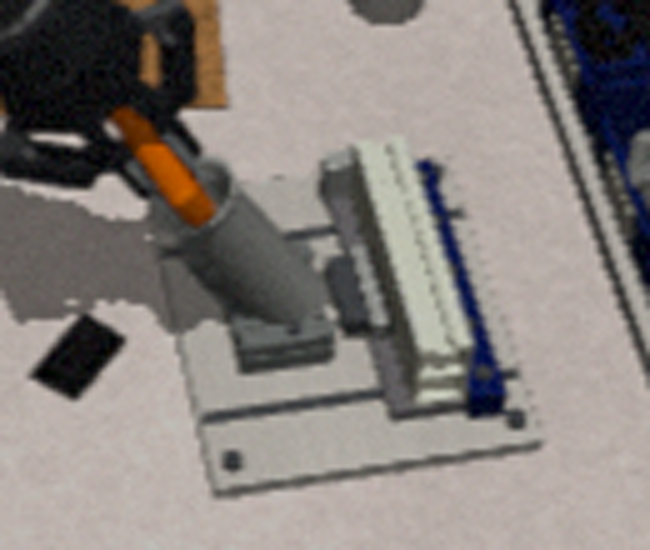

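View pics/w11.png

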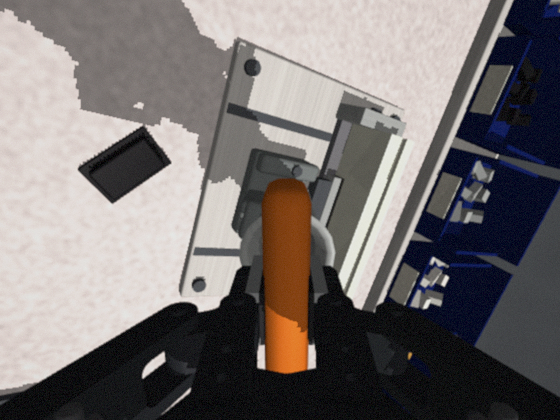

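The moment passes through zero near th=1.33, so withdraw there. Then, with the key still in hand beside the barrel, look down it to read the stem angle.

Run:
```python
from workcell import arm
from h import *
e1=JR.apply([np.sqrt(.75),0,.5])
vp=kpos(.045)+e1*.072; print(arm.inverse_kinematics(vp,krot(0)))
arm.move_straight(kpos(-.1112),.1,rot=krot(1.33)); print((arm.get_wrist_torque()@AX).round(3))
arm.move_straight(kpos(-.08),.06); print(arm.get_wrist_force().round(1),arm.get_grip_width())
arm.move_straight(kpos(.045),.2); print(kstate(arm)[0],arm.get_grip_width(),arm.get_time())
arm.move_straight(vp,.15,rot=krot(0.0)); arm.wait(.15); print(arm.get_time())
im,d,i=shot(arm,"wrist","w12"); print(proj(MOUTH-AX*.088,i),proj(MOUTH,i))
u,v=proj(MOUTH-AX*.088,i).round().astype(int); print(u,v)
c=im[max(0,v-40):v+40,u-50:u+50]; cv2.imwrite("pics/w12c.png",cv2.resize(c,None,fx=7,fy=7,interpolation=cv2.INTER_CUBIC))
```

```text
[ 0.0619851  -0.27473048 -0.58080362  0.74179625 -0.02784015  0.04825174]
0.018
[ 0.3 -0.  -3.1] 0.016472279406601797
0.04416352057119884 0.01702249573220693 32.7167
34.35
[286.36188894 115.52446549] [286.46612704 115.3734569 ]
286 116
```

View pics/w12.png

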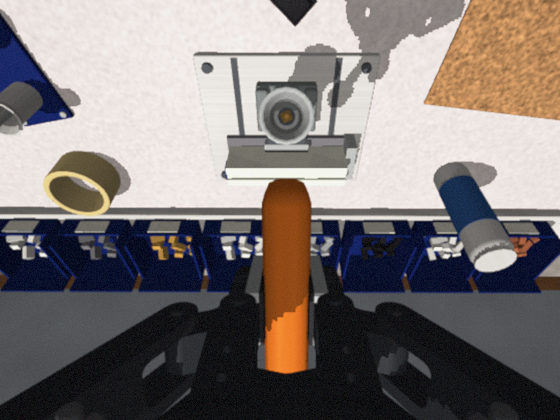

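View pics/w12c.png

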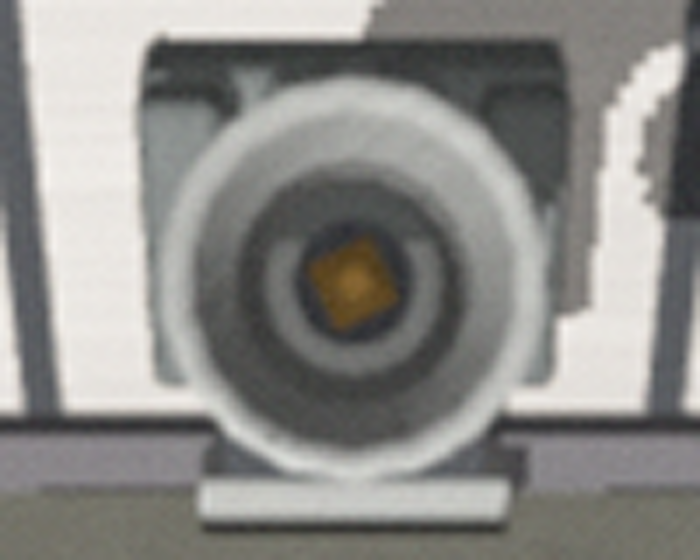

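The stem (pixels (305,265),(370,235),(402,300),(345,333) in the crop) lies 25° counter-clockwise, i.e. about 65° clockwise from zero. That is 1.1 rad, the stop. The profile is clamped, so now the key goes back.

Run:
```python
from workcell import arm
from h import *
rk=down(np.radians(106.55)); g=np.array([.5208,-.3271,.345])
print(arm.inverse_kinematics(g,rk))
p=np.array(arm.get_ee_pos()); print(p); arm.move_straight([p[0]-.03,p[1],.345],.2)
arm.move_straight(g,.25,rot=rk); arm.wait(.2); print(arm.get_ee_pos(),arm.get_time())
e=g-np.array(arm.get_ee_pos()); 
t=g+[e[0],e[1],0]; arm.move_straight([t[0],t[1],.30],.1); arm.wait(.1); print(arm.get_ee_pos())
shot(arm,"side","s13"); shot(arm,"wrist","w13"); im,d,i=load("s13"); P=cloud(d,i); p=np.array(arm.get_ee_pos())
for lo in np.arange(.135,.26,.012):
    m=(abs(P[...,0]-p[0])<.03)&(abs(P[...,1]-p[1])<.03)&(P[...,2]>lo)&(P[...,2]<lo+.012); S=P[m]
    if len(S): print(round(lo,3),len(S),"x",S[:,0].min().round(4),S[:,0].max().round(4),"y",S[:,1].min().round(4),S[:,1].max().round(4))
cv2.imwrite("pics/s13c.png",cv2.resize(im[220:370,220:380],None,fx=4,fy=4,interpolation=cv2.INTER_CUBIC))
```

```text
[-0.56080549  0.32768509  0.17178043  1.41489167  0.         -0.84965748]
[0.52013315 0.02378537 0.34484001]
[ 0.52075079 -0.32646217  0.34555729] 36.4583
[ 0.52126879 -0.32796436  0.30099941]
0.135 3 x 0.5124 0.532 y -0.3415 -0.3317
0.147 30 x 0.5103 0.5319 y -0.3421 -0.3262
0.159 27 x 0.5097 0.5342 y -0.3424 -0.3304
0.171 69 x 0.5096 0.5336 y -0.3416 -0.3179
0.183 19 x 0.5159 0.5267 y -0.338 -0.3294
0.195 16 x 0.5153 0.5262 y -0.3362 -0.328
0.207 12 x 0.517 0.5258 y -0.3365 -0.3308
0.219 17 x 0.5164 0.5252 y -0.3365 -0.3302
0.231 14 x 0.5165 0.5274 y -0.3358 -0.3307
0.243 17 x 0.5163 0.5271 y -0.337 -0.3302
0.255 4 x 0.5157 0.5236 y -0.336 -0.3326
```

View pics/s13c.png

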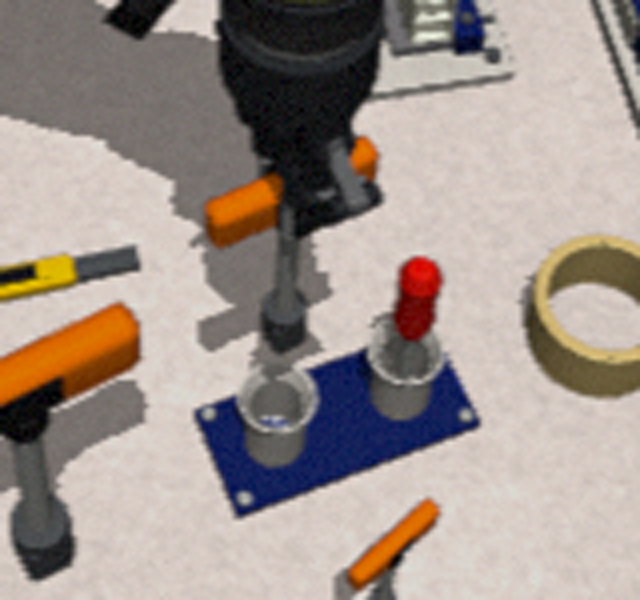

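The key hangs over its own empty tube (275,400 in the crop) in line. Lowering with contact detection.

Run:
```python
from workcell import arm
from h import *
xy=[.5208,-.3271]
print(arm.move_straight([*xy,.20],.12,contact_N=8),arm.get_ee_pos(),arm.get_wrist_force().round(1))
print(arm.move_straight([*xy,.162],.04,contact_N=5),arm.get_ee_pos(),arm.get_wrist_force().round(1),arm.get_time())
```

```text
False [ 0.52129621 -0.32741581  0.20086832] [-0.1 -0.5 -2.8]
True [ 0.52039651 -0.32687501  0.16433297] [ 0.1 -0.   4.3] 39.0667
```

Floor felt at TCP z 0.1643, against 0.1648 when it was picked. Release and retreat straight up.

Run:
```python
from workcell import arm
from h import *
arm.ungrasp(); arm.wait(.3); print(arm.get_grip_width(),arm.get_wrist_force().round(1))
p=np.array(arm.get_ee_pos()); arm.move_straight([p[0],p[1],.30],.12)
arm.movep([.44,-.10,.36],down(np.radians(106))); arm.wait(.2); print(arm.get_time())
shot(arm,"side","s14"); shot(arm,"top","t14"); im,d,i=load("t14"); P=cloud(d,i)
hsv=cv2.cvtColor(im,cv2.COLOR_BGR2HSV); m=(P[...,2]>.15)&(P[...,2]<.185)&(hsv[...,0]<16)&(hsv[...,1]>140)&(abs(P[...,0]-.52)<.06)&(abs(P[...,1]+.327)<.04); print("handle",m.sum(),P[m].mean(0) if m.any() else None, cv2.minAreaRect((P[m][:,:2]*1000).astype(np.float32)) if m.any() else None)
for n in ("t14","s14"):
    im,d,i=load(n); P=cloud(d,i); r=(P-JO)@JR.as_matrix(); m=(abs(r[...,1])<.09)&(r[...,2]>.064)&(r[...,2]<.075)&(r[...,0]>.04)&(r[...,0]<.1); print(n,m.sum(),cv2.minAreaRect((r[m][:,:2]*1000).astype(np.float32)) if m.any() else None)
```

```text
0.08546820066021335 [ 0.5  0.3 -0.3]
42.5083
handle 0 None None
t14 627 ((71.90357971191406, 1.9874649047851562), (158.92076110839844, 31.712675094604492), 89.697265625)
s14 450 ((70.26496887207031, -1.8984832763671875), (31.617103576660156, 162.02688598632812), 0.4698440730571747)
```

View pics/s14.png

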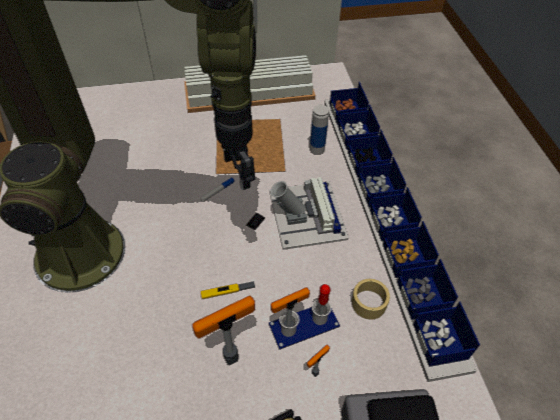

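View pics/t14.png

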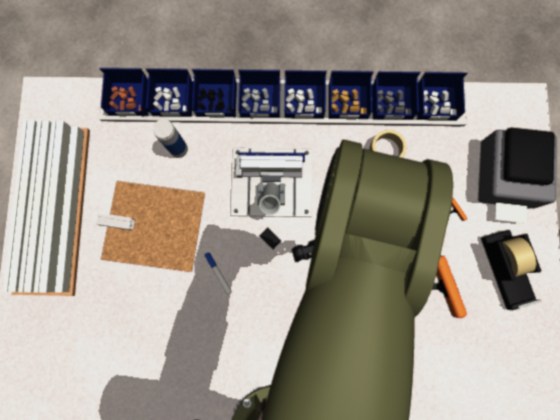

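The side view shows the key standing in its tube again (handle (291,300)), with the bystanders where they were and the profile at the fence. One last number check on key height and gap to the stop, then hand in.

Run:
```python
from workcell import arm
from h import *
for n in ("s6","s14"):
    im,d,i=load(n); P=cloud(d,i); hsv=cv2.cvtColor(im,cv2.COLOR_BGR2HSV); m=(hsv[...,0]<16)&(hsv[...,1]>140)&(P[...,2]>.12)&(abs(P[...,0]-.52)<.06)&(abs(P[...,1]+.327)<.04)
    if n=="s14": print("handle z",np.percentile(P[m][:,2],[5,95]),P[m].mean(0),cv2.minAreaRect((P[m][:,:2]*1000).astype(np.float32)))
a=cv2.imread("pics/side0.png"); b=cv2.imread("pics/s14.png")
# bystander check: compare depth at side view
print(arm.get_wrist_force().round(1),arm.get_time())
c=b[255:350,255:355]; cv2.imwrite("pics/s14c.png",cv2.resize(np.hstack([c,b[165:260,255:355]]),None,fx=4,fy=4,interpolation=cv2.INTER_CUBIC))
```

```text
handle z [0.15352799 0.17504319] [ 0.5197652  -0.33259878  0.16807891] ((521.1109619140625, -330.1139221191406), (95.51036834716797, 17.57707405090332), 16.166847229003906)
[-0.2  0.7  1.4] 42.6083
```

View pics/s14c.png

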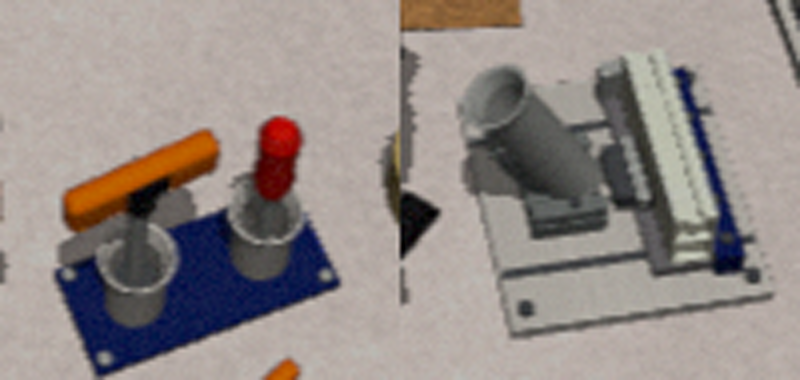

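The key stands fully down in its tube (handle top about 0.173), and the profile is clamped between nose and fence against the stop. Handing in.

```bash
python3 -c "
from workcell import arm
arm.finish_job(); print(arm.get_time())"
```

```text
the job is handed in; nothing more can be done
the job is handed in; nothing more can be done
```

The profile is clamped in the jig against the end stop, the T-key is back in its own tube, and I handed the job in at about 43 s. No verdict was reported.

**Profile:** I felt both the end stop and the bed before letting go. After clamping, the side camera put it at jig x 70.3 mm, y about -2 mm, skewed 0.5°. The top camera read 71.9 mm and +2 mm, which is within the calibration error.

**Clamp:** After I withdrew the key, a look down the barrel showed the stem turned about 65° clockwise, which is the 1.1 rad stop. The jaw's nose is on the profile, but I could not measure the clamping force.

**Key:** It is fully down in its tube: the floor was felt at 0.1643 m tool height, against 0.1648 m when I picked it up. The handle top reads about 0.173 m and it looks upright.

**Did not fit:** I turned the gripper to 1.59 rad with the moment never above about 0.5 N·m, so the stop was not felt sharply. That is more turn than the stated play allows. I did not find out why, so I relied on the view of the stem instead.

**Bystanders:** They look unmoved in the final pictures, but I did not measure them.

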